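# Refit the dust tray and key-start the polishing extractor

## Task

The polishing extractor's emptied dust tray, the longer of the two steel trays and the one with a finger pull on its front, hangs by a keyhole on a screw in the tool board: lift it off the screw, set it down on the bench without dropping it and let go, then take it by its pull and slide it, rear wall first, fully home into the bay under the machine's console until its front plate is flush. Then start the extractor: turn the key clockwise past run all the way to start, hold it there about half a second, and let go so that it springs back to run. Do not turn the key to start before the tray is home, and leave the other things on the bench and board where they are.

Things in the scene. Friction and masses are not known exactly. Their poses are not given: they have to be found in the camera images.
- tray_mid (a point): Middle of the dust tray: open pan of bare sheet steel, 58 mm wide, 130 long, side walls 38 high, 4 thick, 0.33 kg (0.8 to 1.3 times). The point is on its centre line, 65 mm from the back of its rear wall, 20 mm above its underside. Axes: x from front to rear wall, y across, z up. The front plate, 80 wide, 44 high, 4 thick, covers x = -65 to -69. Friction about 0.8 to 1.2 times usual.
- tray_hole (a point): Centre of the wide part of the keyhole in the dust tray's rear wall (70 mm high), at the wall's back face, 42 mm above the underside. Hole 20 mm wide, 30 to 52 mm above the underside; above it a slot 9 mm wide up to 62 mm. Hung, the slot's top rests on the screw's neck. Raised 14 to 21 mm (best 18), the hole is over the head and the tray comes straight off. Its front droops 2 degrees as it hangs.
- tray_pull (a point): Finger pull on the dust tray's front plate: an upright steel bar 12 mm thick (across the tray), 26 mm high, standing out 44 mm from the plate on the centre line. The point is half-way up it, 26 mm ahead of the plate, 95 mm from tray_mid, 23 mm above the tray's underside. Axes as tray_mid.
- board: Plywood tool board standing on the bench, 370 mm wide, 237 high. Origin: foot of its face, in the middle; the face looks to its -x, y runs along it, z up. Two steel screws 70 mm either side of the middle, 159 mm up: neck 6 mm thick, 6.5 long, head 14 across, 3.5 thick. The dust tray hangs on either one, the short tray on the other, their rear walls against the face and their x along its x.
- extractor: Cream steel dust extractor. Origin: middle of the mouth of its tray bay, at bench level in the plane of its upright front face; x points into the machine, z up. The cabinet covers x = 0 to 300, y = -160 to +120, z to 300 mm (hose stub on top to 350). Above the bay the face is upright to 95 mm, then a console slopes back at 40 degrees from level to x = 130, then an upright face to the top.
- bay (a point): Where tray_mid is with the tray home: 65 mm inside the bay's mouth (x), y = 0, 20 mm above the bench; axes as the extractor's, and the tray's are then parallel to them. The bay's floor is the bench; it is 80 mm high, 66 mm wide between runners (72 at the flared mouth), 150 mm deep. The tray goes in along x, rear wall first, until its front plate stops against the machine's front face.
- key_grip (a point): Middle of the captive key's black bow, which stands straight out of the console, 78 mm up its slope, at y = +50 mm of the extractor. Bow 9 mm thick, 28 wide, 18 to 43 mm off the console; the point is 31 mm off it. Axes turn with the key: z out of the console along the key's axis, x along the 28 mm width (up the slope when off), y across the 9 mm. Nothing over 8 mm high within 60 mm of it.
- switch (a joint): Turn of the lock barrel with the key, clockwise seen from in front of the console: 0 off (as at the start), 0.75 rad run; it stays where it is left, and turns against about 0.06 Nm.
- key (a joint): Further turn of the key in the barrel from run to start, clockwise: 0 at rest, 0.65 rad start (its stop); a spring of about 0.10 Nm at 0 and 0.17 Nm at 0.65 brings it back when it is let go. The key is first turned 0.75 rad to run, then 0.65 rad to start: 1.4 rad in all.
- short_tray_mid (a point): Leave alone: a second steel tray hung on the board's other screw, the same section, 85 mm long, without a finger pull. Its point: centre line, 42 mm from the rear wall, 20 mm above its underside; x towards its rear wall.
- bench_block: Leave alone: steel bench block on a rubber foot, 66 x 66 x 24 mm. Origin under its middle.
- dapping_block: Leave alone: brass dapping block with round dents, 50 x 50 x 50 mm. Origin under its middle.
- flux_jar: Leave alone: white jar with a black cap, 52 mm across, 62 mm high. Origin under its middle.
- ring_mandrel: Leave alone: upright tapered steel ring mandrel on a round foot 72 mm across, 165 mm high. Origin under its middle.
- chasing_hammer: Leave alone: small hammer lying on the bench below the trays, 200 mm long along its x, under 40 mm high. Origin under its middle.
- tweezers: Leave alone: steel tweezers lying on the bench, 160 mm long along x, 5 mm high. Origin under their middle.
There are look-alikes about, which are no part of the job. Leave any purple or red look-alike of the part that bears tray_mid alone.

How it is judged:
By the outcome, as a careful person would: the job done as asked, in the order asked, and still so for the second after the job is handed in, with the robot touching nothing.
It also fails if it takes over 72 s, if anything falls off the work surface, if the arm or the gripper's body presses on something with over 40 N, if the wrist force passes 120 N, or if a joint passes its speed limit or range.

## Robot

A 6-joint arm with a two-finger parallel gripper is mounted at the origin on the work surface. World frame = base frame: x ahead of the robot, y to its left, z up, the work surface at z = 0. Lengths are in mm, angles in rad, forces in N, time in s.
With the tool pointing down it reaches from about 275 to 750 mm from the base axis. Payload 10.2 kg.
Tool frame: the origin (TCP) lies at the very end of the fingers, on their centre line; the grasp point (between the pads) lies 19 mm behind it (ctrl.pinch_z is the distance from the TCP to the grasp point, in mm); y points along the fingers, z is the direction in which the jaws open and shut, and the axes are right-handed (so a half turn about y gives the same grasp; the last joint's range is limited). The gripper opens to 85 mm and grips with 20 to 120 N. Pads are 22 mm wide; open, the fingers measure 114 mm over their backs; the gripper's body (76 mm by 85 mm) begins 54 mm behind the grasp point. The pads swing forward as they close: fully open they stand 13 mm farther back than shut.
Start: joints at [-1.465, 0.313, 1.498, -0, 1.331, -0.223], TCP at [169.514, -496.887, 231.294] pointing down, gripper open.
Joint ranges: [-2.94, 2.94], [-0.97, 2.17], [0.19, 2.56], [-1.23, 4.37], [0.02, 3.11], [-2.88, 2.88]. Speed limits (rad/s): [2.39, 2.39, 3.01, 3.14, 3.14, 3.14].

## Interface

Orientations are given as a unit quaternion [w, x, y, z].
In Python, from rig import sense, eyes, ctrl gives the robot as it stands. The module is installed in compiled form; this text tells all that it offers.
- The arm moves only by the shell command python3 -m handwheel 'ROWS' [FORCE]. ROWS is JSON, a list of rows, each an object of numbers: "grip": the finger opening in mm, from 0 to 85.4; "tx", "ty", "tz": the shift along the tool's x, y, z in mm; "wx", "wy", "wz": the turn, a rotation vector about the tool's x, y, z in rad. In form: [{"grip": .., "tx": .., "ty": .., "tz": .., "wx": .., "wy": .., "wz": ..}, ...]. A call has 1 to 10 rows; each row shifts and turns the commanded pose from where the row before left it, along the tool's axes as they then stand; what a row does not reach is not made up. A row lasts 1/12 s, in which the tool goes at most 41.7 mm and 7.16 degrees, less where a joint would pass 70% of its speed; a pose out of reach is approached as far as the arm can. A call is refused whole if a number of a shift passes 41.7 or a number of a turn 0.125, either way. A call with a gripper value outside its range is refused whole. The fingers move at their own pace and stop on an object; FORCE is the grip in N (left out, the last holds). Time passes only in rows, so rows that do not move let the fingers close. It gives the time, the measured TCP pose, the force and the opening at its end, in the units of the state.
- sense(): the state, without advancing time (a new reading comes with each control period).
- eyes.capture(name): name is "side" or "top"; returns a dict with "pixels" (400x640x3 uint8, red, green, blue), "mtx" (3x3 intrinsics, pixels), "dist" ([k1, k2, p1, p2, k3] as OpenCV has them; the pictures are not rectified), "R" (3x3) and "t" (3): a world point X has camera coordinates R X + t. Camera axes: x right, y down, z forward; pixel columns grow to the right and rows downward; lengths in mm; the calibration is good to about 2 mm. A picture is of the moment at which its call begins. There is no depth.
- ctrl.finish_job(): hands the job in, once; it reports no verdict.
The state is a dict: "time_s": time; "joints": joint angles; "dq": joint speeds; "tau": joint torques, N m; "eef_pos": TCP position; "ee_rot": TCP orientation; "force": force on the tool from outside, world axes, zero at the start; "wrist_torque": the same for the moment, N m; "grip_width": opening from 0.0 (shut) to 1.0 (fully open).
Only numpy, scipy, OpenCV 4.12 (cv2) and the standard library are available. Lean on these libraries where they do the work, as an engineer would, in place of code of your own. Each camera call takes 0.05 s, during which the arm holds its last target.

## Working session

There is one attempt and no reset: what is moved stays moved. The work goes in short steps, Python scripts to look and compute and a shell command to move; the robot and the scene stay as the last step left them, time stands still between calls to the robot, and variables do not carry over. Pictures are saved under pics/ and viewed, and the job is handed in when it is done.

```bash
mkdir -p pics
python3 - <<'E'
from rig import sense, eyes, ctrl
import cv2,json
s=sense();print(s, ctrl.pinch_z)
for n in("side","top"):
    c=eyes.capture(n);cv2.imwrite(f"pics/{n}0.png",c["pixels"][:,:,::-1]);print(n,c["mtx"],c["dist"],c["R"],c["t"])
E
```

```text
{'time_s': 0.0, 'joints': array([-1.46539390e+00,  3.13432803e-01,  1.49843474e+00, -1.91573373e-05,
        1.33102961e+00, -2.23387637e-01]), 'dq': array([ 1.79080392e-03,  3.67898778e-05,  2.08481562e-03, -1.75800924e-03,
        1.68833584e-04, -1.65596873e-03]), 'tau': array([ 1.00946470e-04, -4.12269688e+01, -2.59741491e+01, -1.97721674e-04,
        4.13898902e-03, -2.40404825e-05]), 'eef_pos': array([ 169.48295292, -496.61085901,  230.74476802]), 'ee_rot': array([ 0.11574414, -0.11570289,  0.69803363, -0.69711204]), 'force': array([ 0.50618429, -0.36072266,  0.18408224]), 'wrist_torque': array([ 0.04350269,  0.00855498, -0.02506428]), 'grip_width': 1.003238259191735} 18.700000000000003
side [[498.89443389   0.         324.74741102]
 [  0.         498.89443389 203.54725568]
 [  0.           0.           1.        ]] [-0.16034357  0.          0.          0.          0.        ] [[ 0.96071271  0.27739216 -0.00920166]
 [ 0.16606005 -0.60106059 -0.78176098]
 [-0.22238512  0.74951968 -0.62351031]] [-539.74856737  154.81965716 1497.73906114]
top [[500.32020375   0.         318.9698445 ]
 [  0.         500.32020375 199.72829515]
 [  0.           0.           1.        ]] [-0.10807244  0.          0.          0.          0.        ] [[ 0.01630456 -0.9997691   0.01399672]
 [-0.99159965 -0.01796461 -0.12809143]
 [ 0.1283133  -0.01179067 -0.99166359]] [ 185.03914707  510.63962734 1411.60909431]
```

View pics/side0.png

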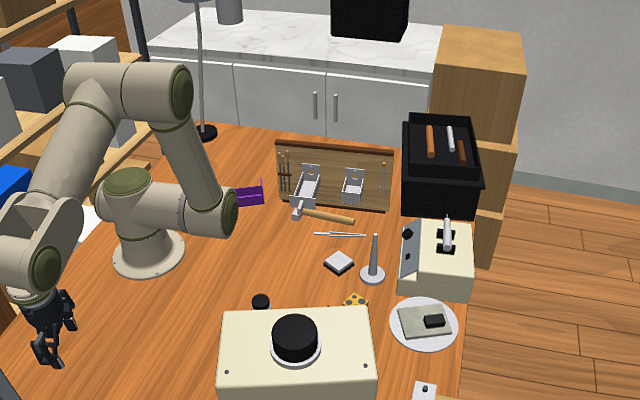

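View pics/top0.png

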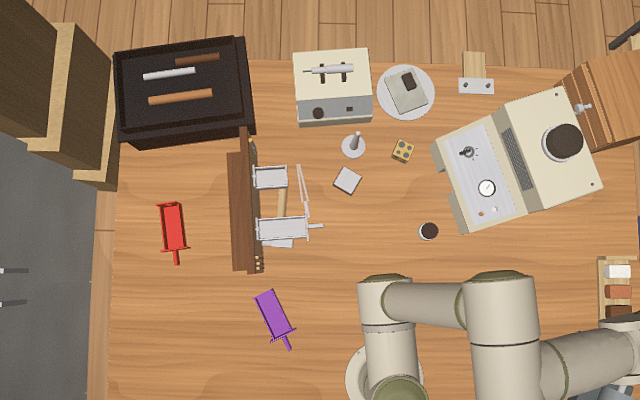

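Run:
```python
import cv2
t=cv2.imread("pics/top0.png");s=cv2.imread("pics/side0.png")
cv2.imwrite("pics/a1.png",cv2.resize(t[110:290,220:360],None,fx=4,fy=4,interpolation=cv2.INTER_CUBIC)[:600])
cv2.imwrite("pics/a2.png",cv2.resize(t[75:245,420:620],None,fx=3.5,fy=3.5,interpolation=cv2.INTER_CUBIC))
cv2.imwrite("pics/a3.png",cv2.resize(s[130:250,230:410],None,fx=4.4,fy=4.4,interpolation=cv2.INTER_CUBIC))
```

```text
(no output)
```

View pics/a1.png

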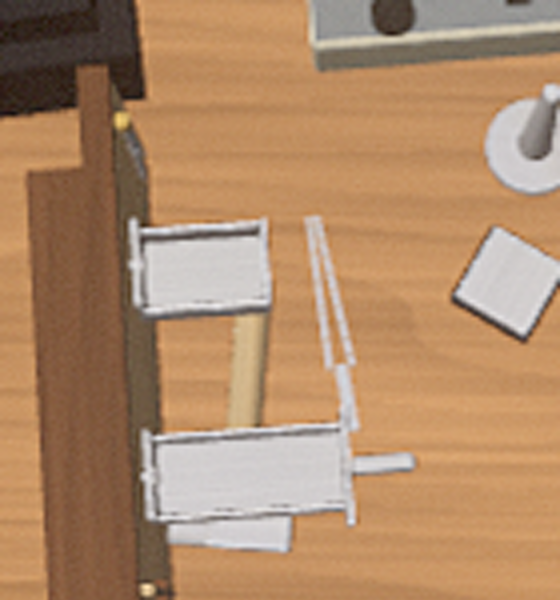

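View pics/a2.png

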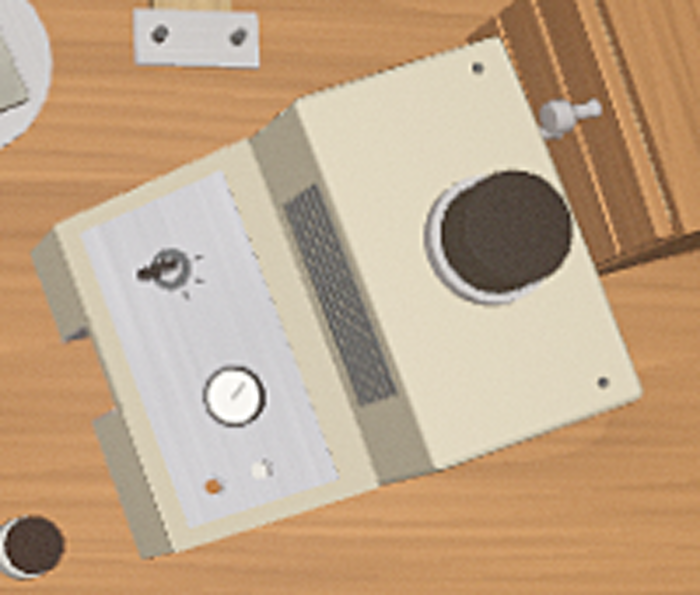

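View pics/a3.png

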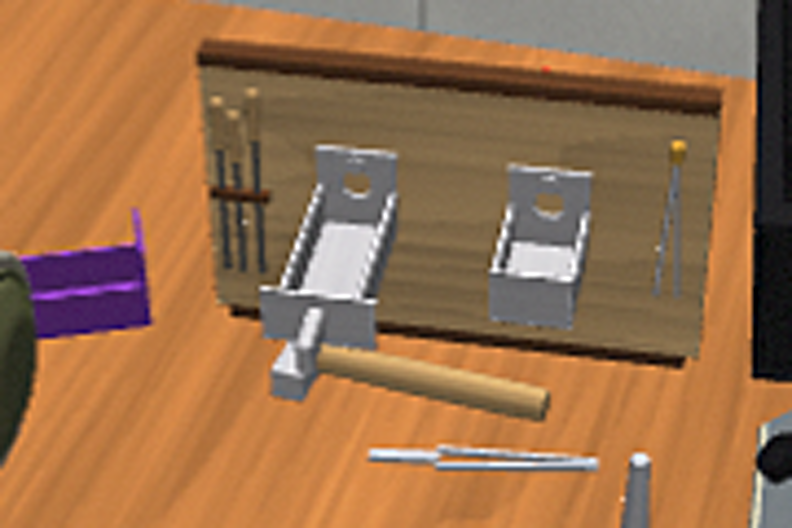

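```bash
cat > h.py <<'E'
import numpy as np, cv2, json
from rig import sense, eyes, ctrl
from scipy.spatial.transform import Rotation as Ro
def shot(name,fn=None):
    c=eyes.capture(name)
    if fn: cv2.imwrite("pics/"+fn,c["pixels"][:,:,::-1])
    return c
def ray(c,uv):
    p=cv2.undistortPoints(np.array([[uv]],float),c["mtx"],np.array(c["dist"]))[0,0]
    R=np.array(c["R"]);t=np.array(c["t"])
    return -R.T@t, R.T@np.array([p[0],p[1],1.])
def onz(c,uv,z):
    o,d=ray(c,uv); return o+d*(z-o[2])/d[2]
def tri(c1,u1,c2,u2):
    o1,d1=ray(c1,u1);o2,d2=ray(c2,u2)
    A=np.stack([d1,-d2],1);s=np.linalg.lstsq(A,o2-o1,rcond=None)[0]
    a,b=o1+d1*s[0],o2+d2*s[1]; return (a+b)/2,np.linalg.norm(a-b)
def proj(c,X):
    r,_=cv2.Rodrigues(np.array(c["R"]))
    return cv2.projectPoints(np.array(X,float).reshape(-1,1,3),r,np.array(c["t"]),c["mtx"],np.array(c["dist"]))[0][:,0]
def tool():
    s=sense();q=s["ee_rot"];return s["eef_pos"],Ro.from_quat([q[1],q[2],q[3],q[0]]).as_matrix(),s
E
python3 - <<'E'
from h import *
np.set_printoptions(precision=1,suppress=True)
t=shot("top");s=shot("side")
T=lambda x,y:(420+x/3.5-.36,75+y/3.5-.36)
print("extr top corners z300");
P=[onz(t,T(*p),300) for p in [(297,100),(437,470),(640,393),(500,38)]]
for p in P:print(p)
print("front lip z95")
Q=[onz(t,T(*p),95) for p in [(55,228),(172,552)]]
print(Q)
d=P[1]-P[0];print("len",np.linalg.norm(d),np.degrees(np.arctan2(d[1],d[0])));d=P[2]-P[1];print(np.linalg.norm(d),np.degrees(np.arctan2(d[1],d[0])))
d=P[2]-P[3];print(np.linalg.norm(d),np.degrees(np.arctan2(d[1],d[0])))
d=Q[1]-Q[0];print(np.linalg.norm(d),np.degrees(np.arctan2(d[1],d[0])))
S=lambda x,y:(230+x/4.4-.4,130+y/4.4-.4)
A=lambda x,y:(220+x/4-.4,110+y/4-.4)
for n,a,b in [("pull tip top",(414,458),(317,312)),("fp left top/ right",(348,424),(376,303)),("fp lo",(353,520),(264,290)),("rw up",(147,432),(396,155)),("rw lo",(152,520),(318,148)),("short rw up",(133,220),(590,173)),("short lo",(140,312),(510,166))]:
    print(n,tri(t,A(*a),s,S(*b)))
E
```

```text
extr top corners z300
[ 720.9 -256.6  300. ]
[ 460.2 -346.5  300. ]
[ 517.1 -501.   300. ]
[ 773.9 -411.7  300. ]
front lip z95
[array([ 676.2, -132.1,   95. ]), array([ 415.5, -222.4,   95. ])]
len 275.8191778521323 -160.9762745296092
164.62274784262934 -69.7618456440276
271.8490018249377 -160.8356374897738
275.9630051372524 -160.8941844722336
pull tip top (array([433.2, 186. , 157.2]), np.float64(13.28434186214052))
fp left top/ right (array([458.2, 230.3, 136.1]), np.float64(16.273939542334347))
fp lo (array([387.9, 223.2, 139.4]), np.float64(2.5383757301988523))
rw up (array([441.4, 357.7, 171.5]), np.float64(3.8461486187709593))
rw lo (array([384.6, 352.8, 170.7]), np.float64(3.801048292921122))
short rw up (array([580.3, 371.1, 172.5]), np.float64(2.668670190215703))
short lo (array([521.5, 365.4, 171. ]), np.float64(7.024398030733753))
```

Run:
```python
from h import *
np.set_printoptions(precision=1,suppress=True)
t=shot("top");s=shot("side")
T=lambda x,y:(420+x/3.5-.36,75+y/3.5-.36)
W=[onz(t,T(*p),z)[:2] for p,z in zip([(297,100),(437,470),(640,393),(500,38),(55,228),(172,552)],[300]*4+[95]*2)]
M=np.array([(130,120),(130,-160),(300,-160),(300,120),(0,120),(0,-160)],float);W=np.array(W)
mc,wc=M.mean(0),W.mean(0);H=(M-mc).T@(W-wc);U,S,V=np.linalg.svd(H);R=V.T@U.T;o=wc-R@mc
print("yaw",np.degrees(np.arctan2(R[1,0],R[0,0])),"mouth",o,"res",W-(M@R.T+o))
k=R@np.array([39.8,50])+o; print("key",k)
print(proj(t,[[*k,168.9]]),"tip/base",proj(t,[[*(R@np.array([39.8-7.7,50])+o),178.1],[*(R@np.array([59.75,50])+o),145.1]]))
print("measured key",onz(t,T(143,273),178),onz(t,T(172,268),145))
A=lambda x,y:(220+x/4-.4,110+y/4-.4)
for n,p,z in [("rw u",(147,431),170),("rw l",(153,521),170),("fp u",(347,422),138),("fp l",(352,522),138),("pull tip",(414,462),130),("pull base",(356,466),131.5),("srw u",(134,220),170),("srw l",(141,315),170),("s front",(266,220),135),("s fl",(270,312),135)]:
    print(n,onz(t,A(*p),z))
print("block jar",onz(t,(348,180),24),onz(t,(429,231),62),onz(t,(403,150),50))
```

```text
yaw -70.66385707524688 mouth [ 565.4 -169.9] res [[-0.7 -3.8]
 [ 2.7 -1. ]
 [ 3.4  4.9]
 [-4.   1.5]
 [-2.4 -2. ]
 [ 1.1  0.4]]
key [ 625.7 -190.9]
[[464.  151.9]] tip/base [[462.3 152. ]
 [468.  151.7]]
measured key [ 621.4 -178.6  178. ] [ 633.7 -211.9  145. ]
rw u [440.4 357.1 170. ]
rw l [382.2 351.4 170. ]
fp u [451.8 227.9 138. ]
fp l [385.5 223.4 138. ]
pull tip [426.6 182.8 130. ]
pull base [423.1 221.5 131.5]
srw u [579.5 370.2 170. ]
srw l [516.4 363.5 170. ]
s front [588.  285.4 135. ]
s fl [525.3 281.1 135. ]
block jar [567.9 109.9  24. ] [ 420.  -118.1   62. ] [655.  -47.6  50. ]
```

```bash
python3 -m handwheel '[{"tx":-20.3,"tz":-27.4},{"tx":-20.3,"tz":-27.4},{"tx":-20.3,"tz":-27.4},{"tx":-20.3,"tz":-27.4},{"tx":-20.3,"tz":-27.4},{"tx":-20.3,"tz":-27.4},{"tx":-20.3,"tz":-27.4},{"tx":-20.3,"tz":-27.4},{"tx":-20.3,"tz":-27.4},{"tx":-20.3,"tz":-27.4}]' 60; python3 -m handwheel '[{"tx":-20.3,"tz":-27.4},{"tx":-20.3,"tz":-27.4},{"tx":-20.3,"tz":-27.4},{"tx":-20.3,"tz":-27.4},{"tx":-20.3,"tz":-27.4},{"tx":-20.3,"tz":-27.4},{"tx":-20.3,"tz":-27.4},{"tx":-20.3,"tz":-27.4},{"tx":-20.3,"tz":-27.4},{"tx":-20.3,"tz":-27.4}]'
```

```text
invalid input
invalid input
```

```bash
python3 -m handwheel '[{"grip":85,"tx":-20.3,"ty":0,"tz":-27.4,"wx":0,"wy":0,"wz":0},{"grip":85,"tx":-20.3,"ty":0,"tz":-27.4,"wx":0,"wy":0,"wz":0},{"grip":85,"tx":-20.3,"ty":0,"tz":-27.4,"wx":0,"wy":0,"wz":0},{"grip":85,"tx":-20.3,"ty":0,"tz":-27.4,"wx":0,"wy":0,"wz":0},{"grip":85,"tx":-20.3,"ty":0,"tz":-27.4,"wx":0,"wy":0,"wz":0},{"grip":85,"tx":-20.3,"ty":0,"tz":-27.4,"wx":0,"wy":0,"wz":0},{"grip":85,"tx":-20.3,"ty":0,"tz":-27.4,"wx":0,"wy":0,"wz":0},{"grip":85,"tx":-20.3,"ty":0,"tz":-27.4,"wx":0,"wy":0,"wz":0},{"grip":85,"tx":-20.3,"ty":0,"tz":-27.4,"wx":0,"wy":0,"wz":0},{"grip":85,"tx":-20.3,"ty":0,"tz":-27.4,"wx":0,"wy":0,"wz":0}]' 60
```

```text
time_s: 1.13
eef_pos: [273.2, -170.5, 231.4]
ee_rot: [-0.116, 0.115, -0.697, 0.698]
force: [0.7, -0.4, -0.1]
grip_width: 0.992
```

```bash
python3 -m handwheel '[{"grip":85,"tx":-20.3,"ty":0,"tz":-27.4,"wx":0,"wy":0,"wz":0},{"grip":85,"tx":-20.3,"ty":0,"tz":-27.4,"wx":0,"wy":0,"wz":0},{"grip":85,"tx":-20.3,"ty":0,"tz":-27.4,"wx":0,"wy":0,"wz":0},{"grip":85,"tx":-20.3,"ty":0,"tz":-27.4,"wx":0,"wy":0,"wz":0},{"grip":85,"tx":-20.3,"ty":0,"tz":-27.4,"wx":0,"wy":0,"wz":0},{"grip":85,"tx":-20.3,"ty":0,"tz":-27.4,"wx":0,"wy":0,"wz":0},{"grip":85,"tx":-20.3,"ty":0,"tz":-27.4,"wx":0,"wy":0,"wz":0},{"grip":85,"tx":-20.3,"ty":0,"tz":-27.4,"wx":0,"wy":0,"wz":0},{"grip":85,"tx":-20.3,"ty":0,"tz":-27.4,"wx":0,"wy":0,"wz":0},{"grip":85,"tx":-20.3,"ty":0,"tz":-27.4,"wx":0,"wy":0,"wz":0}]'
```

```text
time_s: 1.97
eef_pos: [376.9, 154.9, 231.4]
ee_rot: [-0.116, 0.116, -0.698, 0.698]
force: [-0.0, -0.7, 0.8]
grip_width: 0.995
```

Now rotate −4.475 rad about the tool's y (36 rows).

```bash
python3 -m handwheel '[{"grip":85,"tx":-20.3,"ty":0,"tz":-27.4,"wx":0,"wy":0,"wz":0},{"grip":85,"tx":-20.3,"ty":0,"tz":-27.4,"wx":0,"wy":0,"wz":0},{"grip":85,"tx":0,"ty":0,"tz":0,"wx":0,"wy":-0.124,"wz":0},{"grip":85,"tx":0,"ty":0,"tz":0,"wx":0,"wy":-0.124,"wz":0},{"grip":85,"tx":0,"ty":0,"tz":0,"wx":0,"wy":-0.124,"wz":0},{"grip":85,"tx":0,"ty":0,"tz":0,"wx":0,"wy":-0.124,"wz":0},{"grip":85,"tx":0,"ty":0,"tz":0,"wx":0,"wy":-0.124,"wz":0},{"grip":85,"tx":0,"ty":0,"tz":0,"wx":0,"wy":-0.124,"wz":0},{"grip":85,"tx":0,"ty":0,"tz":0,"wx":0,"wy":-0.124,"wz":0},{"grip":85,"tx":0,"ty":0,"tz":0,"wx":0,"wy":-0.124,"wz":0}]'
python3 - <<'E'
from h import *
p,R,s=tool();print(p.round(1),R.round(3),s["joints"].round(3))
E
```

```text
time_s: 2.8
eef_pos: [397.5, 217.8, 231.3]
ee_rot: [0.435, -0.436, 0.557, -0.557]
force: [0.1, -0.0, -0.4]
grip_width: 0.996
[397.5 217.8 231.3] [[-0.241 -0.     0.97 ]
 [-0.97  -0.    -0.241]
 [ 0.    -1.    -0.   ]] [0.242 0.154 1.7   0.    1.288 0.486]
```

```bash
python3 -m handwheel '[{"grip":85,"tx":0,"ty":0,"tz":0,"wx":0,"wy":-0.124,"wz":0},{"grip":85,"tx":0,"ty":0,"tz":0,"wx":0,"wy":-0.124,"wz":0},{"grip":85,"tx":0,"ty":0,"tz":0,"wx":0,"wy":-0.124,"wz":0},{"grip":85,"tx":0,"ty":0,"tz":0,"wx":0,"wy":-0.124,"wz":0},{"grip":85,"tx":0,"ty":0,"tz":0,"wx":0,"wy":-0.124,"wz":0},{"grip":85,"tx":0,"ty":0,"tz":0,"wx":0,"wy":-0.124,"wz":0},{"grip":85,"tx":0,"ty":0,"tz":0,"wx":0,"wy":-0.124,"wz":0},{"grip":85,"tx":0,"ty":0,"tz":0,"wx":0,"wy":-0.124,"wz":0},{"grip":85,"tx":0,"ty":0,"tz":0,"wx":0,"wy":-0.124,"wz":0},{"grip":85,"tx":0,"ty":0,"tz":0,"wx":0,"wy":-0.124,"wz":0}]'
python3 - <<'E'
from h import *
p,R,s=tool();print(p.round(1),R.round(3),s["joints"].round(3))
shot("top","top1.png");shot("side","side1.png")
E
```

```text
time_s: 3.63
eef_pos: [397.5, 217.8, 231.3]
ee_rot: [-0.678, 0.678, -0.2, 0.2]
force: [0.0, 0.3, 0.9]
grip_width: 0.993
[397.5 217.8 231.3] [[ 0.839 -0.     0.544]
 [-0.544 -0.     0.839]
 [-0.    -1.    -0.   ]] [ 0.242  0.154  1.7   -0.     1.288 -0.754]
```

```bash
python3 -m handwheel '[{"grip":85,"tx":0,"ty":0,"tz":0,"wx":0,"wy":0.12,"wz":0},{"grip":85,"tx":0,"ty":0,"tz":0,"wx":0,"wy":0.12,"wz":0},{"grip":85,"tx":0,"ty":0,"tz":0,"wx":0,"wy":0.12,"wz":0},{"grip":85,"tx":0,"ty":0,"tz":0,"wx":0,"wy":0.12,"wz":0},{"grip":85,"tx":0,"ty":0,"tz":0,"wx":0,"wy":0.12,"wz":0},{"grip":85,"tx":0,"ty":0,"tz":0,"wx":0,"wy":0.12,"wz":0},{"grip":85,"tx":0,"ty":0,"tz":0,"wx":0,"wy":0.12,"wz":0},{"grip":85,"tx":0,"ty":0,"tz":0,"wx":0,"wy":0.064,"wz":0}]'
python3 - <<'E'
from h import *
p,R,s=tool();print(p.round(1),R.round(3),s["joints"].round(3))
t=cv2.imread("pics/top0.png")
cv2.imwrite("pics/b1.png",cv2.resize(t[150:255,240:335],None,fx=6,fy=6,interpolation=cv2.INTER_CUBIC)[:600])
t=cv2.imread("pics/side1.png")
cv2.imwrite("pics/b2.png",cv2.resize(t[130:230,230:410],None,fx=4.4,fy=4.4,interpolation=cv2.INTER_CUBIC))
E
```

```text
time_s: 4.4
eef_pos: [397.5, 217.8, 231.3]
ee_rot: [-0.518, 0.518, -0.481, 0.481]
force: [0.5, 0.6, 0.1]
grip_width: 0.997
[397.5 217.8 231.3] [[ 0.075 -0.     0.997]
 [-0.997 -0.     0.075]
 [ 0.    -1.    -0.   ]] [0.242 0.154 1.7   0.    1.288 0.167]
```

View pics/b1.png

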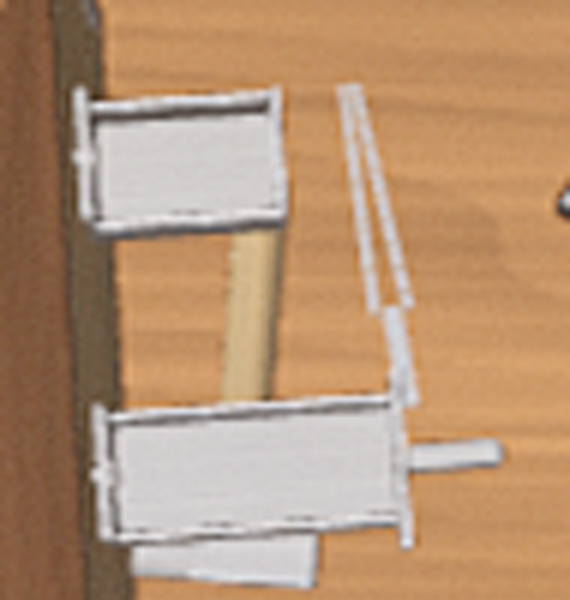

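View pics/b2.png

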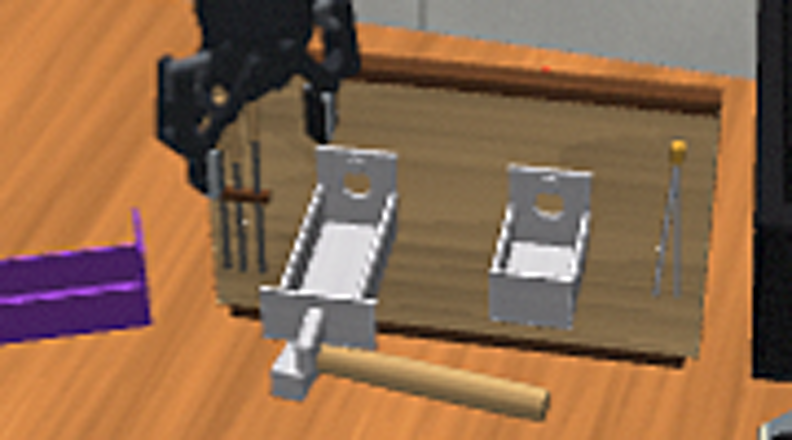

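Run:
```python
from h import *
t=shot("top")
B=lambda x,y:(240+x/6-.4,150+y/6-.4)
for n,p,z in [("screw",(100,472),159),("tip",(499,453),130),("base",(412,461),131.5),("rw u",(99,404),170),("rw l",(106,541),170),("wall fl",(400,521),134),("wall fu",(392,400),134)]:
    print(n,onz(t,B(*p),z).round(1))
```

```text
screw [412.9 357.7 159. ]
tip [426.5 183.7 130. ]
base [422.2 222.3 131.5]
rw u [441.5 357.8 170. ]
rw l [382.4 352.9 170. ]
wall fl [395.3 227.1 134. ]
wall fu [449.  231.7 134. ]
```

```bash
python3 -m handwheel '[{"grip":85,"tx":-21.1,"ty":0,"tz":8.5,"wx":0,"wy":0,"wz":0},{"grip":85,"tx":-21.1,"ty":0,"tz":8.5,"wx":0,"wy":0,"wz":0},{"grip":85,"tx":-21.1,"ty":20,"tz":8.5,"wx":0,"wy":0,"wz":0},{"grip":85,"tx":0,"ty":30,"tz":0,"wx":0,"wy":-0.01,"wz":0},{"grip":85,"tx":0,"ty":30,"tz":0,"wx":0,"wy":0,"wz":0},{"grip":85,"tx":0,"ty":0,"tz":0,"wx":0,"wy":0,"wz":0}]'
python3 - <<'E'
from h import *
p,R,s=tool();print(p.round(1),R.round(3),s["joints"].round(3))
t=shot("top","top2.png")["pixels"][:,:,::-1];s=shot("side","side2.png")["pixels"][:,:,::-1]
a=cv2.resize(t[170:260,230:340],None,fx=3.6,fy=3.6,interpolation=cv2.INTER_CUBIC);b=cv2.resize(s[110:230,250:350],None,fx=4,fy=4,interpolation=cv2.INTER_CUBIC)
o=np.zeros((480,800,3),np.uint8);o[:a.shape[0],:a.shape[1]]=a;o[:b.shape[0],400:400+b.shape[1]]=b
cv2.imwrite("pics/c2.png",o)
E
```

```text
time_s: 4.95
eef_pos: [415.0, 282.3, 146.4]
ee_rot: [-0.52, 0.526, -0.477, 0.474]
force: [-0.5, 0.8, -0.3]
grip_width: 0.997
[415.  282.3 146.4] [[ 0.095 -0.009  0.995]
 [-0.995 -0.003  0.095]
 [ 0.003 -1.    -0.009]] [ 0.364  0.353  1.678 -0.     1.12   0.269]
```

View pics/c2.png

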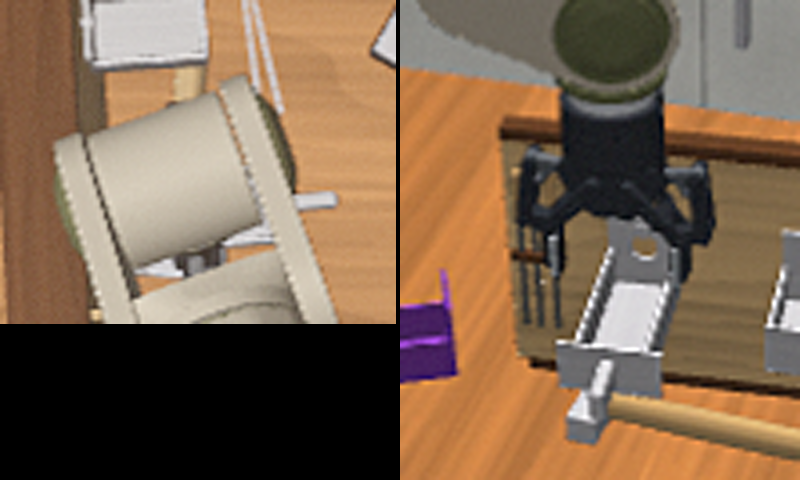

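Run:
```python
from h import *
p,R,s=tool();print(p.round(1),R.round(3),s["joints"].round(3),s["force"].round(1),s["tau"].round(1))
c=shot("side")
for z in (200,250,300,350): print(z,proj(c,[[418,283,z]]).round(1))
t=shot("top")
# wrist left end px in top
for z in (250,300): print(onz(t,(230+65/3.6,170+150/3.6),z).round(0))
```

```text
[417.5 283.  151.7] [[ 0.095 -0.001  0.996]
 [-0.996 -0.     0.095]
 [ 0.    -1.    -0.001]] [0.363 0.347 1.67  0.    1.125 0.268] [0.2 0.1 1.7] [  0.2 -37.6 -21.5   0.   -0.1   0. ]
200 [[304.2 169.4]]
250 [[303.6 155.4]]
300 [[303.  140.8]]
350 [[302.4 125.6]]
[447. 369. 250.]
[442. 362. 300.]
```

```bash
python3 -m handwheel '[{"grip":85,"tx":0,"ty":24,"tz":0,"wx":0,"wy":0.01,"wz":0},{"grip":85,"tx":0,"ty":24,"tz":0,"wx":0,"wy":0,"wz":0},{"grip":85,"tx":0,"ty":0,"tz":0,"wx":0,"wy":0,"wz":0},{"grip":64,"tx":0,"ty":0,"tz":0,"wx":0,"wy":0,"wz":0},{"grip":64,"tx":0,"ty":0,"tz":0,"wx":0,"wy":0,"wz":0},{"grip":64,"tx":0,"ty":0,"tz":0,"wx":0,"wy":0,"wz":0}]' 50
python3 - <<'E'
from h import *
p,R,s=tool();print(p.round(1),R.round(3),s["grip_width"],s["force"].round(1),s["wrist_torque"].round(2))
s=shot("side","side3.png")["pixels"][:,:,::-1]
cv2.imwrite("pics/c3.png",cv2.resize(s[110:230,250:350],None,fx=5,fy=5,interpolation=cv2.INTER_CUBIC))
E
```

```text
time_s: 5.65
eef_pos: [418.5, 283.4, 105.2]
ee_rot: [0.522, -0.52, 0.478, -0.479]
force: [-0.2, 0.1, -0.4]
grip_width: 0.749
[418.5 283.4 105.2] [[ 0.086  0.003  0.996]
 [-0.996  0.001  0.086]
 [-0.001 -1.     0.003]] 0.7486248558995636 [-0.2  0.1 -0.4] [-0.01  0.02 -0.  ]
```

View pics/c3.png

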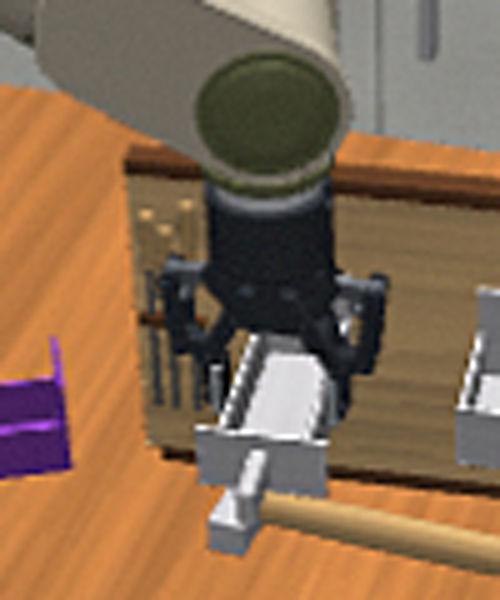

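```bash
python3 -m handwheel '[{"grip":57,"tx":0,"ty":0,"tz":0,"wx":0,"wy":0,"wz":0},{"grip":50,"tx":0,"ty":0,"tz":0,"wx":0,"wy":0,"wz":0},{"grip":50,"tx":0,"ty":0,"tz":0,"wx":0,"wy":0,"wz":0},{"grip":50,"tx":0,"ty":0,"tz":0,"wx":0,"wy":0,"wz":0},{"grip":50,"tx":0,"ty":0,"tz":0,"wx":0,"wy":0,"wz":0}]' 50
python3 - <<'E'
from h import *
p,R,s=tool();print(p.round(1),s["grip_width"]*85.4,s["force"].round(1),s["wrist_torque"].round(2))
E
```

```text
time_s: 6.12
eef_pos: [418.8, 283.4, 104.9]
ee_rot: [0.522, -0.52, 0.477, -0.479]
force: [2.5, -0.3, 5.9]
grip_width: 0.669
[418.8 283.4 104.9] 57.147422992865174 [ 2.5 -0.3  5.9] [ 0.05 -0.3   0.11]
```

```bash
python3 -m handwheel '[{"grip":50,"tx":0,"ty":-4.5,"tz":0,"wx":0,"wy":0,"wz":0},{"grip":50,"tx":0,"ty":-4.5,"tz":0,"wx":0,"wy":0,"wz":0},{"grip":50,"tx":0,"ty":-4.5,"tz":0,"wx":0,"wy":0,"wz":0},{"grip":50,"tx":0,"ty":-4.5,"tz":0,"wx":0,"wy":0,"wz":0},{"grip":50,"tx":0,"ty":0,"tz":0,"wx":0,"wy":0,"wz":0},{"grip":50,"tx":0,"ty":0,"tz":0,"wx":0,"wy":0,"wz":0}]'
python3 - <<'E'
from h import *
p,R,s=tool();print(p.round(1),s["grip_width"]*85.4,s["force"].round(1),s["wrist_torque"].round(2))
s=shot("side","side4.png")["pixels"][:,:,::-1]
cv2.imwrite("pics/c4.png",cv2.resize(s[110:230,250:350],None,fx=5,fy=5,interpolation=cv2.INTER_CUBIC))
E
```

```text
time_s: 6.62
eef_pos: [417.5, 283.0, 121.4]
ee_rot: [0.521, -0.521, 0.478, -0.478]
force: [-0.6, -0.0, -3.7]
grip_width: 0.67
[417.5 283.  121.4] 57.235224841665946 [-0.6 -0.  -3.7] [-0.03  0.02  0.03]
```

View pics/c4.png

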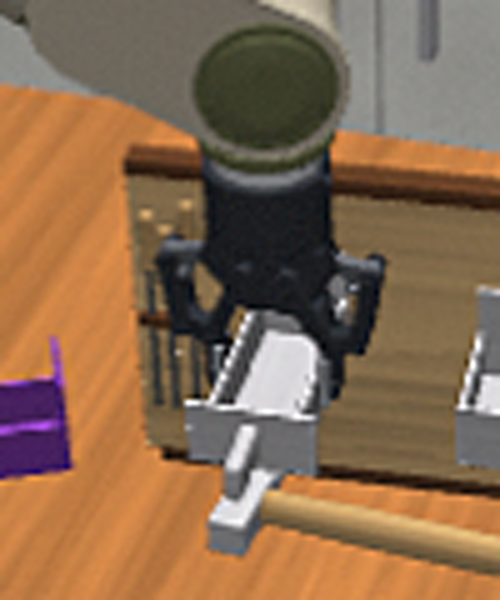

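```bash
python3 -m handwheel '[{"grip":50,"tx":1,"ty":-1,"tz":0,"wx":0,"wy":0,"wz":0},{"grip":50,"tx":4,"ty":0,"tz":0,"wx":0,"wy":0,"wz":0},{"grip":50,"tx":5,"ty":0,"tz":0,"wx":0,"wy":0,"wz":0},{"grip":50,"tx":5,"ty":0,"tz":0,"wx":0,"wy":0,"wz":0},{"grip":50,"tx":0,"ty":0,"tz":0,"wx":0,"wy":0,"wz":0}]'
python3 - <<'E'
from h import *
p,R,s=tool();print(p.round(1),s["grip_width"]*85.4,s["force"].round(1),s["wrist_torque"].round(2))
E
```

```text
time_s: 7.08
eef_pos: [418.9, 267.2, 122.2]
ee_rot: [-0.521, 0.521, -0.478, 0.478]
force: [1.0, -0.8, -1.9]
grip_width: 0.67
[418.9 267.2 122.2] 57.176833653375944 [ 1.  -0.8 -1.9] [-0.01 -0.01  0.02]
```

```bash
python3 -m handwheel '[{"grip":50,"tx":15,"ty":-15,"tz":0,"wx":0,"wy":0,"wz":0},{"grip":50,"tx":25,"ty":-25,"tz":0,"wx":0,"wy":0,"wz":0},{"grip":50,"tx":25,"ty":-25,"tz":5,"wx":0,"wy":0,"wz":0},{"grip":50,"tx":30,"ty":-15,"tz":8,"wx":0,"wy":0,"wz":0},{"grip":50,"tx":35,"ty":0,"tz":9,"wx":0,"wy":0,"wz":0},{"grip":50,"tx":35,"ty":0,"tz":9,"wx":0,"wy":0,"wz":0},{"grip":50,"tx":35,"ty":0,"tz":9,"wx":0,"wy":0,"wz":0},{"grip":50,"tx":35,"ty":0,"tz":9,"wx":0,"wy":0,"wz":0},{"grip":50,"tx":35,"ty":0,"tz":9,"wx":0,"wy":0,"wz":0},{"grip":50,"tx":35,"ty":0,"tz":9,"wx":0,"wy":0,"wz":0}]'
python3 - <<'E'
from h import *
p,R,s=tool();print(p.round(1),R.round(3),s["joints"].round(3),s["grip_width"]*85.4,s["force"].round(1),s["wrist_torque"].round(2))
E
```

```text
time_s: 7.92
eef_pos: [511.9, -31.9, 202.4]
ee_rot: [0.521, -0.521, 0.478, -0.478]
force: [1.2, 0.6, -3.3]
grip_width: 0.675
[511.9 -31.9 202.4] [[ 0.085  0.     0.996]
 [-0.996  0.     0.085]
 [-0.    -1.     0.   ]] [-0.291  0.311  1.578  0.     1.252 -0.377] 57.60474713701296 [ 1.2  0.6 -3.3] [-0.   -0.05  0.05]
```

```bash
python3 -m handwheel '[{"grip":50,"tx":15,"ty":0,"tz":4,"wx":0,"wy":0.06,"wz":0},{"grip":50,"tx":0,"ty":0,"tz":0,"wx":0,"wy":0.12,"wz":0},{"grip":50,"tx":0,"ty":0,"tz":0,"wx":0,"wy":0.12,"wz":0},{"grip":50,"tx":0,"ty":0,"tz":0,"wx":0,"wy":0.12,"wz":0},{"grip":50,"tx":0,"ty":0,"tz":0,"wx":0,"wy":0.12,"wz":0},{"grip":50,"tx":0,"ty":0,"tz":0,"wx":0,"wy":0.12,"wz":0},{"grip":50,"tx":0,"ty":0,"tz":0,"wx":0,"wy":0.12,"wz":0},{"grip":50,"tx":0,"ty":0,"tz":0,"wx":0,"wy":0.12,"wz":0},{"grip":50,"tx":0,"ty":0,"tz":0,"wx":0,"wy":0.12,"wz":0},{"grip":50,"tx":0,"ty":0,"tz":0,"wx":0,"wy":0.12,"wz":0}]'
python3 - <<'E'
from h import *
p,R,s=tool();print(p.round(1),R.round(3),s["joints"].round(3),s["grip_width"]*85.4,s["force"].round(1),s["wrist_torque"].round(2))
shot("top","top5.png")
E
```

```text
time_s: 8.75
eef_pos: [516.9, -44.7, 202.2]
ee_rot: [0.179, -0.179, 0.684, -0.684]
force: [-0.5, 0.1, -3.4]
grip_width: 0.669
[516.9 -44.7 202.2] [[-0.872 -0.     0.489]
 [-0.489  0.    -0.872]
 [ 0.    -1.    -0.   ]] [-0.312  0.324  1.561  0.     1.257  0.748] 57.154204858711346 [-0.5  0.1 -3.4] [-0.    0.01 -0.03]
```

View pics/top5.png

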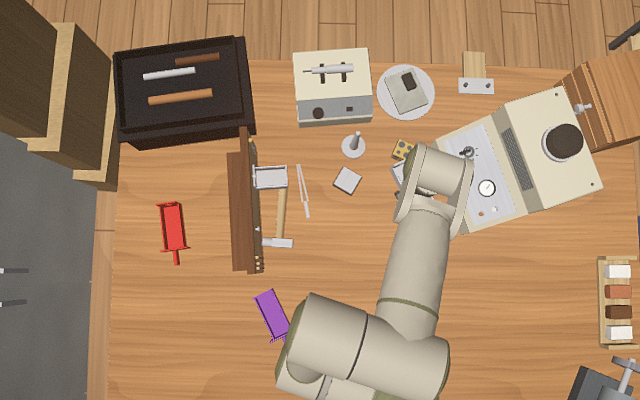

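```bash
python3 -m handwheel '[{"grip":50,"tx":0,"ty":0,"tz":0,"wx":0,"wy":0.12,"wz":0},{"grip":50,"tx":0,"ty":0,"tz":0,"wx":0,"wy":0.12,"wz":0},{"grip":50,"tx":0,"ty":0,"tz":0,"wx":0,"wy":0.12,"wz":0},{"grip":50,"tx":0,"ty":0,"tz":0,"wx":0,"wy":0.12,"wz":0},{"grip":50,"tx":0,"ty":0,"tz":0,"wx":0,"wy":0.12,"wz":0},{"grip":50,"tx":0,"ty":0,"tz":0,"wx":0,"wy":0.12,"wz":0},{"grip":50,"tx":0,"ty":0,"tz":0,"wx":0,"wy":0.12,"wz":0},{"grip":50,"tx":0,"ty":0,"tz":0,"wx":0,"wy":0.12,"wz":0},{"grip":50,"tx":0,"ty":0,"tz":0,"wx":0,"wy":0.12,"wz":0},{"grip":50,"tx":0,"ty":0,"tz":0,"wx":0,"wy":0.12,"wz":0}]';  python3 -m handwheel '[{"grip":50,"tx":0,"ty":0,"tz":0,"wx":0,"wy":0.12,"wz":0},{"grip":50,"tx":0,"ty":0,"tz":0,"wx":0,"wy":0.12,"wz":0},{"grip":50,"tx":0,"ty":0,"tz":0,"wx":0,"wy":0.12,"wz":0},{"grip":50,"tx":0,"ty":20,"tz":0,"wx":0,"wy":0.12,"wz":0},{"grip":50,"tx":0,"ty":25,"tz":0,"wx":0,"wy":0.065,"wz":0},{"grip":50,"tx":0,"ty":25,"tz":0,"wx":0,"wy":0,"wz":0},{"grip":50,"tx":0,"ty":0,"tz":0,"wx":0,"wy":0,"wz":0},{"grip":50,"tx":0,"ty":0,"tz":0,"wx":0,"wy":0,"wz":0}]'
python3 - <<'E'
from h import *
p,R,s=tool();print(p.round(1),R.round(3),s["joints"].round(3),s["grip_width"]*85.4,s["force"].round(1),s["wrist_torque"].round(2))
t=shot("top","top6.png")["pixels"][:,:,::-1];s=shot("side","side6.png")["pixels"][:,:,::-1]
a=cv2.resize(t[100:260,360:560],None,fx=2,fy=2,interpolation=cv2.INTER_CUBIC);b=cv2.resize(s[190:400,200:400],None,fx=2,fy=2,interpolation=cv2.INTER_CUBIC)
o=np.zeros((480,800,3),np.uint8);o[:a.shape[0],:a.shape[1]]=a;o[:b.shape[0],400:400+b.shape[1]]=b
cv2.imwrite("pics/c6.png",o)
E
```

```text
time_s: 9.63
eef_pos: [516.9, -44.7, 202.2]
ee_rot: [-0.238, 0.238, 0.666, -0.666]
force: [-0.2, 0.4, -2.8]
grip_width: 0.672
time_s: 10.3
eef_pos: [516.7, -44.6, 132.1]
ee_rot: [0.408, -0.406, -0.578, 0.579]
force: [-0.3, -0.4, -2.1]
grip_width: 0.673
[516.7 -44.6 132.1] [[-0.338 -0.002 -0.941]
 [ 0.941  0.001 -0.338]
 [ 0.001 -1.     0.001]] [-0.312  0.401  1.65   0.     1.093  2.485] 57.44647502606406 [-0.3 -0.4 -2.1] [0.03 0.04 0.04]
```

View pics/c6.png

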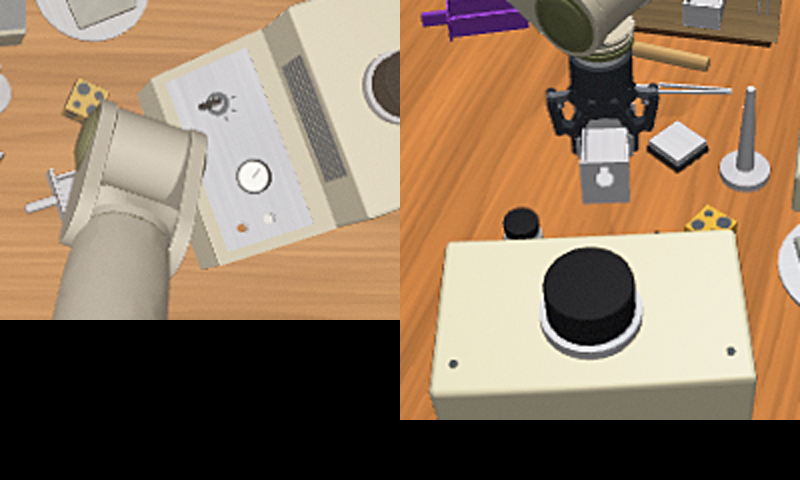

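Run:
```python
from h import *
t=shot("top")
a=np.radians(-70.7);ex=np.array([np.cos(a),np.sin(a)]);ey=np.array([-ex[1],ex[0]]);o=np.array([565.4,-169.9])
for nm,u in [("wrist rt",(462,170)),("wrist rt low",(450,230)),("wrist top",(413,152)),("bblock",(348,180)),("jar",(429,231)),("dap",(403,150))]:
  for z in (0,50,250,300,350):
    d=onz(t,u,z)[:2]-o;print(nm,z,d@ex.round(1),(d@ey).round(1))
```

```text
wrist rt 0 72.5672757545369 19.9
wrist rt 50 55.879592674939964 15.6
wrist rt 250 -10.871139643447828 -1.3
wrist rt 300 -27.55882272304475 -5.5
wrist rt 350 -44.24650580264171 -9.7
wrist rt low 0 -17.873272610556118 -138.1
wrist rt low 50 -31.469309280847966 -136.9
wrist rt low 250 -85.85345596201549 -132.2
wrist rt low 300 -99.4494926323074 -131.0
wrist rt low 350 -113.04552930259925 -129.8
wrist top 0 -45.83082348624656 117.9
wrist top 50 -58.47115098249779 110.3
wrist top 250 -109.03246096750244 80.0
wrist top 300 -121.67278846375363 72.5
wrist top 350 -134.3131159600048 64.9
bblock 0 -248.34774327664357 98.2
bblock 50 -254.06517259047774 91.3
bblock 250 -276.9348898458143 63.7
bblock 300 -282.65231915964847 56.8
bblock 350 -288.3697484734826 49.9
jar 0 -75.81356561722285 -120.8
jar 50 -87.42895420359301 -120.3
jar 250 -133.890508549074 -117.9
jar 300 -145.5058971354443 -117.3
jar 350 -157.12128572181444 -116.7
dap 0 -71.45930057244583 133.1
dap 50 -83.22353664077187 125.0
dap 250 -130.28048091407612 92.6
dap 300 -142.04471698240215 84.5
dap 350 -153.80895305072818 76.4
```

```bash
python3 -m handwheel '[{"grip":50,"tx":-5,"ty":20,"tz":-2.3,"wx":0,"wy":0,"wz":0},{"grip":50,"tx":-5,"ty":30,"tz":-2.2,"wx":0,"wy":0,"wz":0},{"grip":50,"tx":0,"ty":30,"tz":0,"wx":0,"wy":0,"wz":0},{"grip":50,"tx":0,"ty":20,"tz":0,"wx":0,"wy":0,"wz":0},{"grip":50,"tx":0,"ty":10,"tz":0,"wx":0,"wy":0,"wz":0},{"grip":50,"tx":0,"ty":6,"tz":0,"wx":0,"wy":0,"wz":0},{"grip":50,"tx":0,"ty":0,"tz":0,"wx":0,"wy":0,"wz":0}]'
python3 - <<'E'
from h import *
p,R,s=tool();print(p.round(1),R.round(3),s["joints"].round(3),s["grip_width"]*85.4,s["force"].round(1),s["wrist_torque"].round(2))
t=shot("top","top7.png")["pixels"][:,:,::-1];s=shot("side","side7.png")["pixels"][:,:,::-1]
a=cv2.resize(t[100:260,360:560],None,fx=2,fy=2,interpolation=cv2.INTER_CUBIC);b=cv2.resize(s[190:320,230:390],None,fx=2.5,fy=2.5,interpolation=cv2.INTER_CUBIC)
o=np.zeros((480,800,3),np.uint8);o[:a.shape[0],:a.shape[1]]=a;o[:b.shape[0],400:400+b.shape[1]]=b
cv2.imwrite("pics/c7.png",o)
E
```

```text
time_s: 11.03
eef_pos: [525.0, -52.6, 16.6]
ee_rot: [-0.407, 0.408, 0.578, -0.578]
force: [-0.7, -0.1, -3.4]
grip_width: 0.674
[525.  -52.6  16.6] [[-0.336  0.    -0.942]
 [ 0.942 -0.    -0.336]
 [-0.    -1.    -0.   ]] [-0.322  0.59   1.71   0.     0.841  2.477] 57.568953772505964 [-0.7 -0.1 -3.4] [-0.06  0.03  0.03]
```

View pics/c7.png

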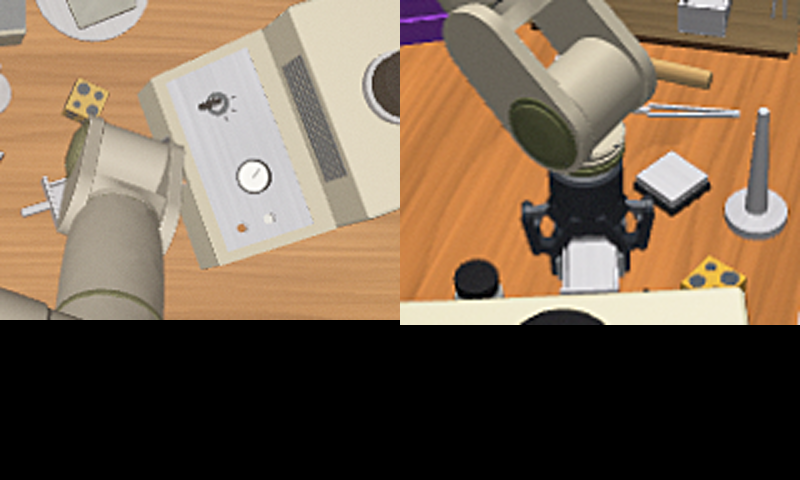

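Lower gently, 1.5–2 mm per row, watching force.

```bash
python3 -m handwheel '[{"grip":50,"tx":0,"ty":2,"tz":0,"wx":0,"wy":0,"wz":0},{"grip":50,"tx":0,"ty":2,"tz":0,"wx":0,"wy":0,"wz":0},{"grip":50,"tx":0,"ty":2,"tz":0,"wx":0,"wy":0,"wz":0},{"grip":50,"tx":0,"ty":1,"tz":0,"wx":0,"wy":0,"wz":0},{"grip":50,"tx":0,"ty":0,"tz":0,"wx":0,"wy":0,"wz":0}]'; python3 -m handwheel '[{"grip":50,"tx":0,"ty":1.5,"tz":0,"wx":0,"wy":0,"wz":0},{"grip":50,"tx":0,"ty":0,"tz":0,"wx":0,"wy":0,"wz":0}]'
```

```text
time_s: 11.55
eef_pos: [524.7, -52.5, 9.4]
ee_rot: [-0.407, 0.407, 0.578, -0.578]
force: [0.4, -0.6, -1.5]
grip_width: 0.67
time_s: 11.72
eef_pos: [525.1, -52.7, 8.3]
ee_rot: [-0.407, 0.408, 0.578, -0.578]
force: [-0.3, -0.6, 2.7]
grip_width: 0.671
```

```bash
python3 -m handwheel '[{"grip":50,"tx":0,"ty":1,"tz":0,"wx":0,"wy":0,"wz":0},{"grip":50,"tx":0,"ty":0,"tz":0,"wx":0,"wy":0,"wz":0}]'; python3 -m handwheel '[{"grip":58,"tx":0,"ty":0,"tz":0,"wx":0,"wy":0,"wz":0},{"grip":62,"tx":0,"ty":0,"tz":0,"wx":0,"wy":0,"wz":0},{"grip":75,"tx":0,"ty":0,"tz":0,"wx":0,"wy":0,"wz":0},{"grip":85,"tx":0,"ty":0,"tz":0,"wx":0,"wy":0,"wz":0},{"grip":85,"tx":0,"ty":0,"tz":0,"wx":0,"wy":0,"wz":0}]'
python3 - <<'E'
from h import *
p,R,s=tool();print(p.round(1),s["joints"].round(3),s["grip_width"]*85.4,s["force"].round(1),s["wrist_torque"].round(2))
E
```

```text
time_s: 11.88
eef_pos: [525.4, -52.7, 7.6]
ee_rot: [-0.407, 0.408, 0.578, -0.578]
force: [0.2, -0.9, 6.4]
grip_width: 0.666
time_s: 12.3
eef_pos: [524.5, -52.4, 6.6]
ee_rot: [0.408, -0.407, -0.578, 0.578]
force: [-0.2, 0.7, -0.3]
grip_width: 0.995
[524.5 -52.4   6.6] [-0.322  0.607  1.715 -0.     0.82   2.477] 84.96564001341518 [-0.2  0.7 -0.3] [-0.02 -0.04  0.03]
```

```bash
python3 -m handwheel '[{"grip":85,"tx":0,"ty":-30,"tz":0,"wx":0,"wy":0,"wz":0},{"grip":85,"tx":0,"ty":-40,"tz":0,"wx":0,"wy":0,"wz":0},{"grip":85,"tx":0,"ty":-40,"tz":0,"wx":0,"wy":0,"wz":0},{"grip":85,"tx":20,"ty":-40,"tz":0,"wx":0,"wy":0,"wz":0},{"grip":85,"tx":30,"ty":0,"tz":0,"wx":0,"wy":0,"wz":0},{"grip":85,"tx":30,"ty":0,"tz":0,"wx":0,"wy":0,"wz":0},{"grip":85,"tx":30,"ty":0,"tz":0,"wx":0,"wy":-0.12,"wz":0},{"grip":85,"tx":0,"ty":0,"tz":0,"wx":0,"wy":-0.12,"wz":0},{"grip":85,"tx":0,"ty":0,"tz":0,"wx":0,"wy":-0.12,"wz":0},{"grip":85,"tx":0,"ty":0,"tz":0,"wx":0,"wy":-0.12,"wz":0}]'
python3 - <<'E'
from h import *
p,R,s=tool();print(p.round(1),R.round(3),s["joints"].round(3),s["grip_width"]*85.4,s["force"].round(1),s["wrist_torque"].round(2))
t=shot("top","top8.png")["pixels"][:,:,::-1];s=shot("side","side8.png")["pixels"][:,:,::-1]
a=cv2.resize(t[80:280,340:560],None,fx=2,fy=2,interpolation=cv2.INTER_CUBIC)[:,:400];b=cv2.resize(s[190:320,230:390],None,fx=2.5,fy=2.5,interpolation=cv2.INTER_CUBIC)
o=np.zeros((480,800,3),np.uint8);o[:a.shape[0],:a.shape[1]]=a;o[:b.shape[0],400:400+b.shape[1]]=b
cv2.imwrite("pics/c8.png",o)
E
```

```text
time_s: 13.13
eef_pos: [487.9, 50.4, 154.1]
ee_rot: [0.256, -0.256, -0.659, 0.659]
force: [0.8, 0.5, -0.3]
grip_width: 0.998
[487.9  50.4 154.1] [[-0.738 -0.    -0.675]
 [ 0.675 -0.    -0.738]
 [-0.    -1.     0.   ]] [-0.136  0.316  1.708 -0.     1.118  2.175] 85.23702757237824 [ 0.8  0.5 -0.3] [ 0.02 -0.03  0.03]
```

View pics/c8.png

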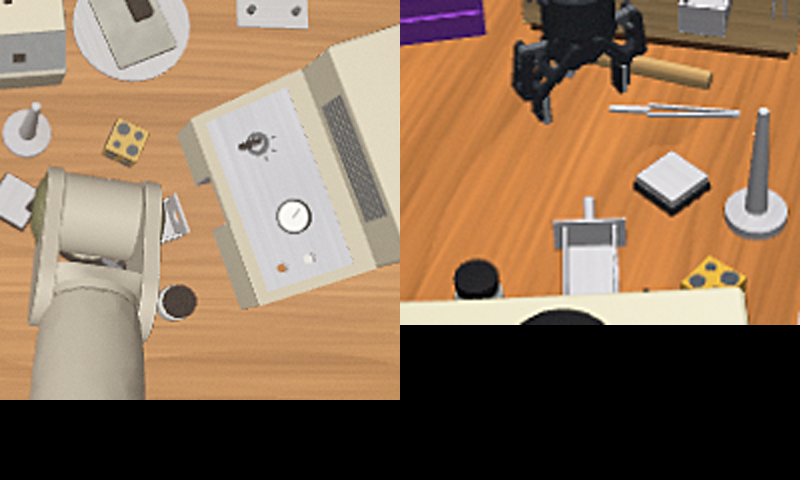

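```bash
python3 -m handwheel '[{"grip":85,"tx":0,"ty":0,"tz":0,"wx":0,"wy":-0.121,"wz":0},{"grip":85,"tx":0,"ty":0,"tz":0,"wx":0,"wy":-0.121,"wz":0},{"grip":85,"tx":0,"ty":0,"tz":0,"wx":0,"wy":-0.121,"wz":0},{"grip":85,"tx":0,"ty":0,"tz":0,"wx":0,"wy":-0.121,"wz":0},{"grip":85,"tx":0,"ty":0,"tz":0,"wx":0,"wy":-0.121,"wz":0},{"grip":85,"tx":0,"ty":0,"tz":0,"wx":0,"wy":-0.121,"wz":0},{"grip":85,"tx":0,"ty":0,"tz":0,"wx":0,"wy":-0.121,"wz":0},{"grip":85,"tx":0,"ty":0,"tz":0,"wx":0,"wy":-0.121,"wz":0},{"grip":85,"tx":0,"ty":0,"tz":0,"wx":0,"wy":-0.121,"wz":0},{"grip":85,"tx":0,"ty":0,"tz":0,"wx":0,"wy":-0.121,"wz":0}]';python3 -m handwheel '[{"grip":85,"tx":0,"ty":0,"tz":0,"wx":0,"wy":-0.121,"wz":0},{"grip":85,"tx":0,"ty":0,"tz":0,"wx":0,"wy":-0.121,"wz":0},{"grip":85,"tx":0,"ty":0,"tz":0,"wx":0,"wy":-0.121,"wz":0},{"grip":85,"tx":0,"ty":0,"tz":0,"wx":0,"wy":-0.121,"wz":0},{"grip":85,"tx":0,"ty":0,"tz":0,"wx":0,"wy":-0.121,"wz":0},{"grip":85,"tx":0,"ty":0,"tz":0,"wx":0,"wy":-0.121,"wz":0},{"grip":85,"tx":0,"ty":0,"tz":0,"wx":0,"wy":-0.121,"wz":0},{"grip":85,"tx":0,"ty":0,"tz":0,"wx":0,"wy":-0.121,"wz":0},{"grip":85,"tx":0,"ty":0,"tz":0,"wx":0,"wy":-0.121,"wz":0},{"grip":85,"tx":0,"ty":0,"tz":0,"wx":0,"wy":-0.121,"wz":0}]'; python3 -m handwheel '[{"grip":60,"tx":0,"ty":0,"tz":0,"wx":0,"wy":-0.12,"wz":0},{"grip":60,"tx":0,"ty":0,"tz":0,"wx":0,"wy":-0.12,"wz":0},{"grip":60,"tx":0,"ty":0,"tz":0,"wx":0,"wy":0,"wz":-0.117},{"grip":60,"tx":0,"ty":0,"tz":0,"wx":0,"wy":0,"wz":-0.117},{"grip":60,"tx":0,"ty":0,"tz":0,"wx":0,"wy":0,"wz":-0.117},{"grip":60,"tx":0,"ty":0,"tz":0,"wx":0,"wy":0,"wz":-0.117},{"grip":60,"tx":0,"ty":0,"tz":0,"wx":0,"wy":0,"wz":-0.117},{"grip":60,"tx":0,"ty":0,"tz":0,"wx":0,"wy":0,"wz":-0.117},{"grip":60,"tx":0,"ty":0,"tz":0,"wx":0,"wy":0,"wz":0},{"grip":60,"tx":0,"ty":0,"tz":0,"wx":0,"wy":0,"wz":0}]'
python3 - <<'E'
from h import *
p,R,s=tool();print(p.round(1),R.round(3),s["joints"].round(3),s["grip_width"]*85.4,s["force"].round(1),s["wrist_torque"].round(2))
t=shot("top","top9.png")["pixels"][:,:,::-1];s=shot("side","side9.png")["pixels"][:,:,::-1]
a=cv2.resize(t[80:280,340:560],None,fx=2,fy=2,interpolation=cv2.INTER_CUBIC)[:,:400];b=cv2.resize(s[190:320,230:390],None,fx=2.5,fy=2.5,interpolation=cv2.INTER_CUBIC)
o=np.zeros((480,800,3),np.uint8);o[:a.shape[0],:a.shape[1]]=a;o[:b.shape[0],400:400+b.shape[1]]=b
cv2.imwrite("pics/c9.png",o)
E
```

```text
time_s: 14.07
eef_pos: [488.1, 49.7, 154.0]
ee_rot: [0.162, -0.162, 0.688, -0.688]
force: [-0.5, -0.1, 0.5]
grip_width: 0.993
time_s: 14.9
eef_pos: [488.1, 49.7, 154.0]
ee_rot: [-0.525, 0.525, -0.474, 0.474]
force: [-0.5, -0.4, -0.2]
grip_width: 0.993
time_s: 15.73
eef_pos: [487.8, 50.6, 153.3]
ee_rot: [-0.403, 0.682, -0.186, 0.581]
force: [0.7, 0.1, -0.3]
grip_width: 0.702
[487.8  50.6 153.3] [[ 0.256  0.215  0.943]
 [-0.722 -0.606  0.334]
 [ 0.643 -0.766 -0.   ]] [ 0.198  0.378  1.805 -0.837  1.03   0.333] 59.97704208560369 [ 0.7  0.1 -0.3] [ 0.25  0.14 -0.04]
```

View pics/c9.png

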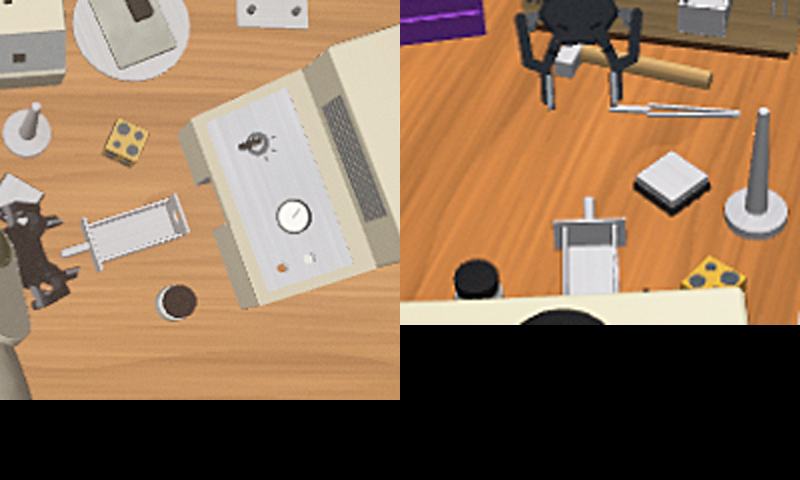

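Run:
```python
import cv2
t=cv2.imread("pics/top9.png")
cv2.imwrite("pics/d9.png",cv2.resize(t[130:235,365:490],None,fx=6,fy=6,interpolation=cv2.INTER_CUBIC)[:600])
```

```text
(no output)
```

View pics/d9.png

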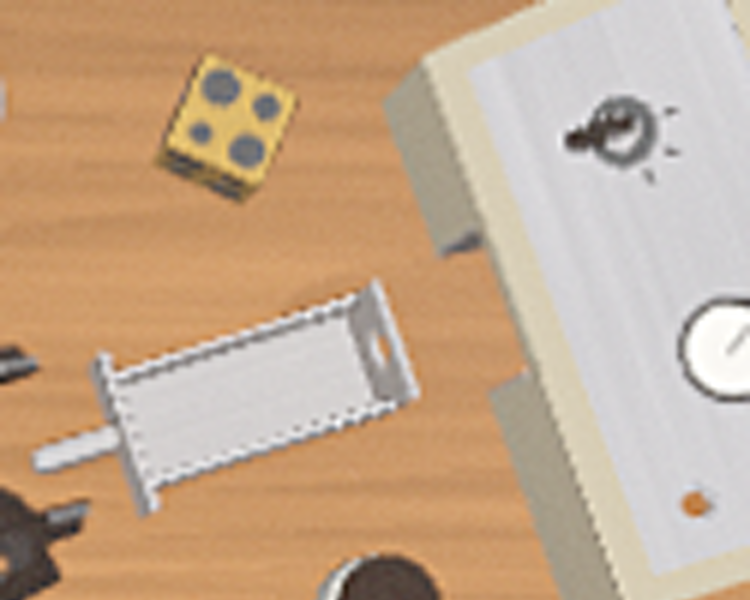

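Run:
```python
from h import *
np.set_printoptions(precision=1,suppress=True)
t=shot("top","top9b.png")
D=lambda x,y:(365+x/6-.42,130+y/6-.42)
w=lambda x,y,z:onz(t,D(x,y),z)[:2]
f=w(385,103,0);m1=w(438,257,0);m2=w(491,388,0)
l1=w(425,57,95);l2=w(622,600,95)
ang=lambda d:np.degrees(np.arctan2(d[1],d[0]))
print("foot",f,"mouth",m1,m2,"mid",(m1+m2)/2,np.linalg.norm(m1-m2),"ang foot",ang(m2-f),"lip",ang(l2-l1), "f-m",np.linalg.norm(f-m1))
a=np.radians(-70.7);ex=np.array([np.cos(a),np.sin(a)]);ey=np.array([-ex[1],ex[0]])
r1,r2=w(378,281,70),w(418,397,70);p1,p2=w(102,354,44),w(147,512,44);tip,base=w(37,459,36),w(116,440,36)
M=(m1+m2)/2
for n,q in dict(r1=r1,r2=r2,p1=p1,p2=p2,tip=tip,base=base,f=f,l1=l1,l2=l2,m1=m1,m2=m2,key=w(575,140,178)).items(): print(n,q,"mach",(q-M)@ex,(q-M)@ey)
print("axis",ang((r1+r2)/2-(p1+p2)/2),ang((r1+r2)/2-tip),ang(r1-r2)-90,ang(p1-p2)-90)
```

```text
foot [ 678.7 -135.3] mouth [ 600.5 -160.9] [ 534.8 -186.6] mid [ 567.7 -173.7] 70.50114135805988 ang foot -160.35619341474683 lip -160.82221193887466 f-m 82.28979795496936
r1 [ 575. -114.] mach -54.000979654484496 26.637591302747392
r2 [ 519.7 -132.4] mach -54.85641593995226 -31.599660257714934
p1 [541.4  14.3] mach -186.1694893890287 37.34428877414348
p2 [465.6  -7.3] mach -190.83262771636765 -41.29631310606691
tip [491.1  44.5] mach -231.31757801233633 -0.14560045175056757
base [500.9   6.4] mach -192.10613859564953 -3.42487551471482
f [ 678.7 -135.3] mach 0.3783985446525051 117.49956541111872
l1 [ 678.3 -132.3] mach -2.531725183788055 118.08712523863805
l2 [ 423.2 -221.1] mach -3.107878398064443 -152.02639862300344
m1 [ 600.5 -160.9] mach -1.2948526755113292 35.226780859823144
m2 [ 534.8 -186.6] mach 1.294852675511292 -35.22678085982326
key [ 620.7 -178.3] mach 21.869963863202695 48.52637498243283
axis -70.91582009890176 -71.45642255526376 -71.541546654661 -74.09348447368407
```

```bash
python3 -m handwheel '[{"grip":60,"tx":-20,"ty":20,"tz":0.2,"wx":0,"wy":0,"wz":0},{"grip":60,"tx":-20,"ty":25,"tz":0.2,"wx":0,"wy":0,"wz":0},{"grip":60,"tx":-15,"ty":20,"tz":0,"wx":0,"wy":0,"wz":0},{"grip":50,"tx":-7,"ty":6,"tz":0,"wx":0,"wy":0,"wz":0},{"grip":50,"tx":0,"ty":0,"tz":0,"wx":0,"wy":0,"wz":0},{"grip":50,"tx":0,"ty":0,"tz":0,"wx":0,"wy":0,"wz":0}]'
python3 - <<'E'
from h import *
p,R,s=tool();print(p.round(1),R.round(3),s["joints"].round(3),s["grip_width"]*85.4,s["force"].round(1))
print("delta tool",(R.T@(np.array([500.4,16.2,12.7])-p)).round(1))
t=shot("top","top10.png")["pixels"][:,:,::-1];s=shot("side","side10.png")["pixels"][:,:,::-1]
a=cv2.resize(t[130:235,340:470],None,fx=3,fy=3,interpolation=cv2.INTER_CUBIC)[:,:400];b=cv2.resize(s[220:320,250:350],None,fx=4,fy=4,interpolation=cv2.INTER_CUBIC)
o=np.zeros((480,800,3),np.uint8);o[:a.shape[0],:a.shape[1]]=a;o[:b.shape[0],400:400+b.shape[1]]=b
cv2.imwrite("pics/c10.png",o)
E
```

```text
time_s: 16.38
eef_pos: [488.7, 51.1, 60.8]
ee_rot: [-0.402, 0.682, -0.185, 0.582]
force: [-0.1, 0.7, 0.9]
grip_width: 0.587
[488.7  51.1  60.8] [[ 0.254  0.216  0.943]
 [-0.72  -0.608  0.333]
 [ 0.646 -0.764  0.001]] [ 0.2    0.546  1.86  -0.962  0.893  0.55 ] 50.14123842496858 [-0.1  0.7  0.9]
delta tool [-2.9 60.6 -0.6]
```

View pics/c10.png

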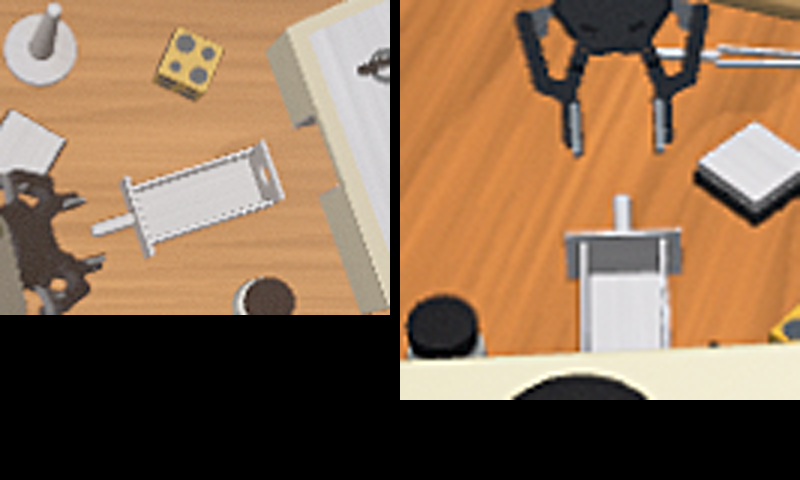

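```bash
python3 -m handwheel '[{"grip":45,"tx":-1.5,"ty":20,"tz":-0.5,"wx":0,"wy":0,"wz":0},{"grip":45,"tx":-1.5,"ty":20,"tz":0,"wx":0,"wy":0,"wz":0},{"grip":45,"tx":0,"ty":15,"tz":0,"wx":0,"wy":0,"wz":0},{"grip":45,"tx":0,"ty":5.5,"tz":0,"wx":0,"wy":0,"wz":0},{"grip":40,"tx":0,"ty":0,"tz":0,"wx":0,"wy":0,"wz":0},{"grip":35,"tx":0,"ty":0,"tz":0,"wx":0,"wy":0,"wz":0}]'
python3 - <<'E'
from h import *
p,R,s=tool();print(p.round(1),R.round(3),s["joints"].round(3),s["grip_width"]*85.4,s["force"].round(1))
print("delta tool",(R.T@(np.array([500.4,16.2,12.7])-p)).round(1))
t=shot("top","top11.png")["pixels"][:,:,::-1];s=shot("side","side11.png")["pixels"][:,:,::-1]
a=cv2.resize(t[130:235,340:470],None,fx=3,fy=3,interpolation=cv2.INTER_CUBIC)[:,:400];b=cv2.resize(s[220:320,250:350],None,fx=4,fy=4,interpolation=cv2.INTER_CUBIC)
o=np.zeros((480,800,3),np.uint8);o[:a.shape[0],:a.shape[1]]=a;o[:b.shape[0],400:400+b.shape[1]]=b
cv2.imwrite("pics/c11.png",o)
E
```

```text
time_s: 16.98
eef_pos: [500.3, 16.7, 12.7]
ee_rot: [-0.402, 0.682, -0.184, 0.582]
force: [0.3, -0.1, -0.0]
grip_width: 0.411
[500.3  16.7  12.7] [[ 0.254  0.217  0.942]
 [-0.72  -0.609  0.334]
 [ 0.646 -0.763  0.001]] [ 0.123  0.641  1.878 -1.087  0.793  0.646] 35.07915173917855 [ 0.3 -0.1 -0. ]
delta tool [ 0.4  0.4 -0.1]
```

View pics/c11.png

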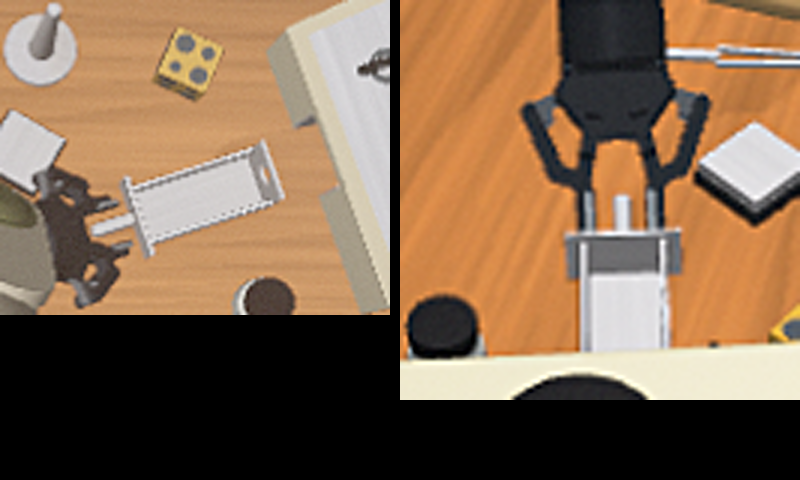

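```bash
python3 -m handwheel '[{"grip":20,"tx":0,"ty":0,"tz":0,"wx":0,"wy":0,"wz":0},{"grip":8,"tx":0,"ty":0,"tz":0,"wx":0,"wy":0,"wz":0},{"grip":8,"tx":0,"ty":0,"tz":0,"wx":0,"wy":0,"wz":0},{"grip":8,"tx":0,"ty":0,"tz":0,"wx":0,"wy":0,"wz":0},{"grip":8,"tx":0,"ty":0,"tz":0,"wx":0,"wy":0,"wz":0},{"grip":8,"tx":0,"ty":0,"tz":0,"wx":0,"wy":0,"wz":0}]' 60
python3 - <<'E'
from h import *
p,R,s=tool();print(p.round(1),s["grip_width"]*85.4,s["force"].round(1),s["wrist_torque"].round(2))
E
```

```text
time_s: 17.58
eef_pos: [500.2, 17.0, 12.4]
ee_rot: [-0.402, 0.682, -0.184, 0.582]
force: [-2.2, 3.6, 6.2]
grip_width: 0.131
[500.2  17.   12.4] 11.19503812383765 [-2.2  3.6  6.2] [ 0.14  0.2  -0.06]
```

```bash
python3 -m handwheel '[{"grip":8,"tx":7.6,"ty":6.5,"tz":0.3,"wx":0,"wy":0,"wz":0},{"grip":8,"tx":9.2,"ty":7.8,"tz":0.3,"wx":0,"wy":0,"wz":0},{"grip":8,"tx":9.2,"ty":7.8,"tz":0.4,"wx":0,"wy":0,"wz":0},{"grip":8,"tx":7.6,"ty":6.5,"tz":0,"wx":0,"wy":0,"wz":0},{"grip":8,"tx":0,"ty":0,"tz":0,"wx":0,"wy":0,"wz":0},{"grip":8,"tx":0,"ty":0,"tz":0,"wx":0,"wy":0,"wz":0}]'
python3 - <<'E'
from h import *
p,R,s=tool();print(p.round(1),R.round(3),s["joints"].round(3),s["grip_width"]*85.4,s["force"].round(1),s["wrist_torque"].round(2))
t=shot("top","top12.png")["pixels"][:,:,::-1]
cv2.imwrite("pics/d12.png",cv2.resize(t[130:235,365:490],None,fx=6,fy=6,interpolation=cv2.INTER_CUBIC)[:600])
E
```

```text
time_s: 18.08
eef_pos: [516.1, -25.2, 12.3]
ee_rot: [-0.402, 0.682, -0.184, 0.582]
force: [1.6, -4.0, 4.1]
grip_width: 0.133
[516.1 -25.2  12.3] [[ 0.254  0.217  0.943]
 [-0.719 -0.61   0.334]
 [ 0.647 -0.763  0.001]] [ 0.03   0.644  1.872 -1.137  0.746  0.61 ] 11.346091477716381 [ 1.6 -4.   4.1] [-0.68 -0.33  0.05]
```

View pics/d12.png

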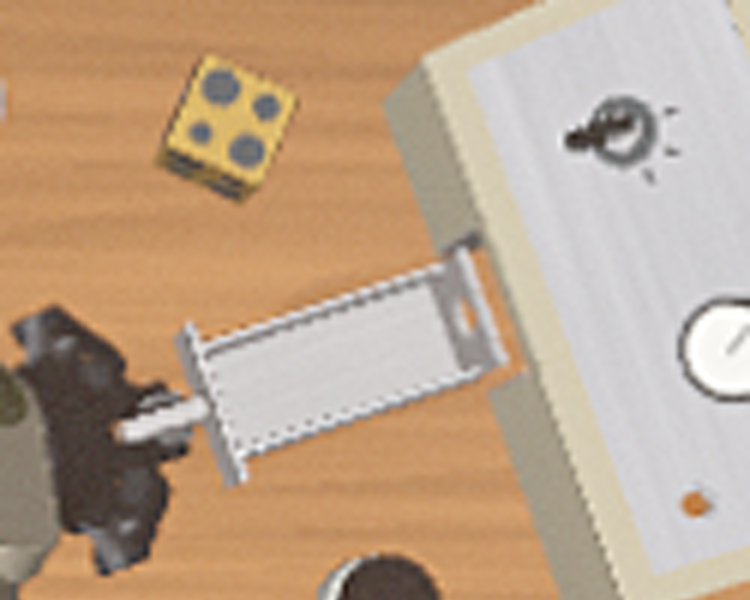

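```bash
python3 -m handwheel '[{"grip":30,"tx":0,"ty":0,"tz":0,"wx":0,"wy":0,"wz":0},{"grip":30,"tx":0,"ty":0,"tz":0,"wx":0,"wy":0,"wz":0},{"grip":30,"tx":0,"ty":0,"tz":0,"wx":0,"wy":0,"wz":0.1},{"grip":30,"tx":-3.9,"ty":0.4,"tz":0,"wx":0,"wy":0,"wz":0.11},{"grip":30,"tx":0,"ty":0,"tz":0,"wx":0,"wy":0,"wz":0},{"grip":30,"tx":0,"ty":0,"tz":0,"wx":0,"wy":0,"wz":0}]'
python3 - <<'E'
from h import *
np.set_printoptions(precision=1,suppress=True)
p,R,s=tool();print(p.round(1),R.round(3),s["joints"].round(3),s["grip_width"]*85.4,s["force"].round(1),s["wrist_torque"].round(2))
t=shot("top")
D=lambda x,y:(365+x/6-.42,130+y/6-.42)
w=lambda x,y,z:onz(t,D(x,y),z)[:2]
a=np.radians(-70.8);ex=np.array([np.cos(a),np.sin(a)]);ey=np.array([-ex[1],ex[0]])
M=(w(438,257,0)+w(491,388,0))/2
for n,q in dict(r1=w(461,249,70),r2=w(505,365,70),p1=w(186,325,44),p2=w(235,485,44),tip=w(122,434,36)).items(): print(n,q,(q-M)@ex,(q-M)@ey)
E
```

```text
time_s: 18.63
eef_pos: [514.3, -22.7, 9.2]
ee_rot: [-0.458, 0.661, -0.253, 0.539]
force: [0.2, 1.3, -0.5]
grip_width: 0.355
[514.3 -22.7   9.2] [[ 0.3  0.2  0.9]
 [-0.8 -0.5  0.3]
 [ 0.5 -0.9 -0. ]] [-0.   0.6  1.9 -0.8  0.7  0.3] 30.299465703956233 [ 0.2  1.3 -0.5] [ 0.2  0.1 -0. ]
r1 [ 591.3 -154.3] -10.605121691803344 28.702713928129167
r2 [ 535.8 -174.5] -9.719542559563784 -30.339906922900347
p1 [556.3 -26.3] -142.97746747182657 37.71439032486226
p2 [479.3 -49.6] -146.27258503996782 -42.64721713074068
tip [503.9   3.5] -188.38715705866193 -1.9203333558179665
```

```bash
python3 -m handwheel '[{"grip":8,"tx":0,"ty":0,"tz":0,"wx":0,"wy":0,"wz":0},{"grip":8,"tx":0,"ty":0,"tz":0,"wx":0,"wy":0,"wz":0},{"grip":8,"tx":0,"ty":0,"tz":0,"wx":0,"wy":0,"wz":0},{"grip":8,"tx":0,"ty":0,"tz":0,"wx":0,"wy":0,"wz":0},{"grip":8,"tx":0,"ty":0,"tz":0,"wx":0,"wy":0,"wz":0}]' 60
python3 - <<'E'
from h import *
p,R,s=tool();print(p.round(1),R.round(3),s["joints"].round(3),s["grip_width"]*85.4,s["force"].round(1),s["wrist_torque"].round(2))
a=np.radians(-70.8);print((R.T@np.array([np.cos(a),np.sin(a),0])).round(3),(R.T@np.array([-np.sin(a),np.cos(a),0])).round(3))
E
```

```text
time_s: 19.1
eef_pos: [514.2, -21.8, 8.8]
ee_rot: [-0.459, 0.661, -0.253, 0.538]
force: [-0.5, 1.2, -1.7]
grip_width: 0.13
[514.2 -21.8   8.8] [[ 0.294  0.159  0.942]
 [-0.827 -0.451  0.334]
 [ 0.479 -0.878 -0.001]] [-0.049  0.595  1.858 -0.814  0.655  0.261] 11.125334410639885 [-0.5  1.2 -1.7] [0.45 0.11 0.04]
[ 0.878  0.479 -0.006] [0.006 0.002 1.   ]
```

```bash
python3 -m handwheel '[{"grip":8,"tx":7.1,"ty":3.7,"tz":0.4,"wx":0,"wy":0,"wz":0},{"grip":8,"tx":7.1,"ty":3.7,"tz":0.4,"wx":0,"wy":0,"wz":0},{"grip":8,"tx":7,"ty":3.8,"tz":0.4,"wx":0,"wy":0,"wz":0},{"grip":8,"tx":7,"ty":3.8,"tz":0,"wx":0,"wy":0,"wz":0},{"grip":8,"tx":7,"ty":3.8,"tz":0,"wx":0,"wy":0,"wz":0},{"grip":8,"tx":0,"ty":0,"tz":0,"wx":0,"wy":0,"wz":0}]'
python3 - <<'E'
from h import *
p,R,s=tool();print(p.round(1),s["joints"].round(3),s["grip_width"]*85.4,s["force"].round(1),s["wrist_torque"].round(2))
t=shot("top","top13.png")["pixels"][:,:,::-1]
cv2.imwrite("pics/d13.png",cv2.resize(t[130:235,365:490],None,fx=6,fy=6,interpolation=cv2.INTER_CUBIC)[:600])
E
```

```text
time_s: 19.6
eef_pos: [529.3, -61.1, 9.4]
ee_rot: [-0.458, 0.66, -0.253, 0.538]
force: [-0.5, -0.2, -2.5]
grip_width: 0.132
[529.3 -61.1   9.4] [-0.128  0.607  1.831 -0.813  0.629  0.186] 11.230168750030716 [-0.5 -0.2 -2.5] [0.57 0.25 0.  ]
```

View pics/d13.png

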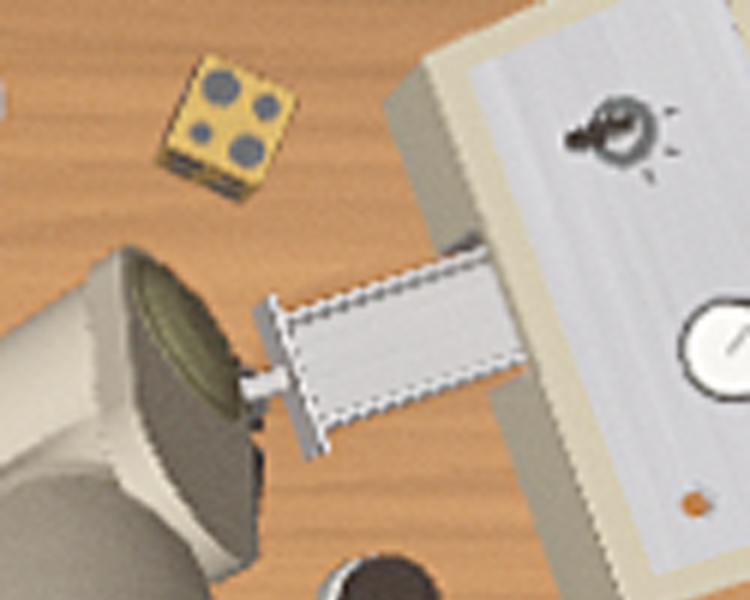

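```bash
python3 -m handwheel '[{"grip":8,"tx":7,"ty":3.8,"tz":0,"wx":0,"wy":0,"wz":0},{"grip":8,"tx":7,"ty":3.8,"tz":0,"wx":0,"wy":0,"wz":0},{"grip":8,"tx":7,"ty":3.8,"tz":0,"wx":0,"wy":0,"wz":0},{"grip":8,"tx":7,"ty":3.8,"tz":0,"wx":0,"wy":0,"wz":0},{"grip":8,"tx":7,"ty":3.8,"tz":0,"wx":0,"wy":0,"wz":0},{"grip":8,"tx":0,"ty":0,"tz":0,"wx":0,"wy":0,"wz":0}]';python3 -m handwheel '[{"grip":8,"tx":7,"ty":3.8,"tz":0,"wx":0,"wy":0,"wz":0},{"grip":8,"tx":7,"ty":3.8,"tz":0,"wx":0,"wy":0,"wz":0},{"grip":8,"tx":7,"ty":3.8,"tz":0,"wx":0,"wy":0,"wz":0},{"grip":8,"tx":7,"ty":3.8,"tz":0,"wx":0,"wy":0,"wz":0},{"grip":8,"tx":0,"ty":0,"tz":0,"wx":0,"wy":0,"wz":0}]'
python3 - <<'E'
from h import *
p,R,s=tool();print(p.round(1),s["joints"].round(3),s["grip_width"]*85.4,s["force"].round(1),s["wrist_torque"].round(2))
t=shot("top","top14.png")["pixels"][:,:,::-1]
cv2.imwrite("pics/d14.png",cv2.resize(t[130:235,365:490],None,fx=6,fy=6,interpolation=cv2.INTER_CUBIC)[:600])
E
```

```text
time_s: 20.15
eef_pos: [542.6, -98.4, 9.5]
ee_rot: [-0.458, 0.66, -0.253, 0.538]
force: [-0.6, 0.2, -2.6]
grip_width: 0.13
time_s: 20.57
eef_pos: [553.3, -128.4, 9.6]
ee_rot: [-0.458, 0.66, -0.253, 0.538]
force: [-1.0, 0.3, -2.8]
grip_width: 0.126
[ 553.3 -128.4    9.6] [-0.254  0.637  1.767 -0.791  0.592  0.043] 10.724398782465236 [-1.   0.3 -2.8] [ 0.69  0.28 -0.09]
```

View pics/d14.png

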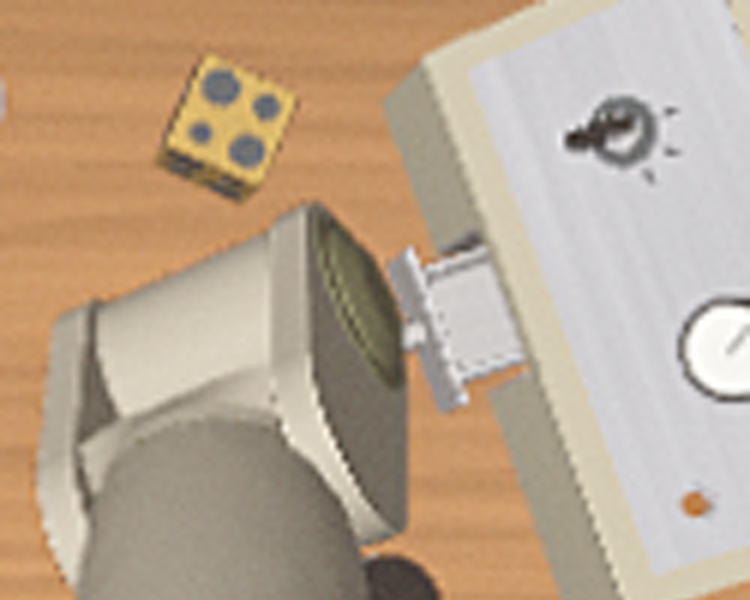

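```bash
python3 -m handwheel '[{"grip":8,"tx":6.9,"ty":4,"tz":0,"wx":0,"wy":0,"wz":0},{"grip":8,"tx":6.9,"ty":4,"tz":0,"wx":0,"wy":0,"wz":0},{"grip":8,"tx":3.4,"ty":2,"tz":0,"wx":0,"wy":0,"wz":0},{"grip":8,"tx":0,"ty":0,"tz":0,"wx":0,"wy":0,"wz":0}]';python3 -m handwheel '[{"grip":8,"tx":2.6,"ty":1.4,"tz":0,"wx":0,"wy":0,"wz":0},{"grip":8,"tx":0,"ty":0,"tz":0,"wx":0,"wy":0,"wz":0}]'
```

```text
time_s: 20.95
eef_pos: [559.8, -146.7, 9.1]
ee_rot: [-0.458, 0.66, -0.253, 0.538]
force: [-1.1, -0.8, -2.4]
grip_width: 0.133
time_s: 21.12
eef_pos: [560.6, -148.8, 9.1]
ee_rot: [-0.459, 0.661, -0.253, 0.538]
force: [0.9, -0.7, -1.5]
grip_width: 0.129
```

```bash
python3 -m handwheel '[{"grip":8,"tx":2.6,"ty":1.4,"tz":0,"wx":0,"wy":0,"wz":0},{"grip":8,"tx":0,"ty":0,"tz":0,"wx":0,"wy":0,"wz":0}]'
```

```text
time_s: 21.28
eef_pos: [560.9, -149.3, 8.8]
ee_rot: [-0.459, 0.66, -0.254, 0.537]
force: [-5.6, 16.1, 5.6]
grip_width: 0.134
```

```bash
python3 -m handwheel '[{"grip":8,"tx":1.2,"ty":0.7,"tz":0,"wx":0,"wy":0,"wz":0},{"grip":8,"tx":0,"ty":0,"tz":0,"wx":0,"wy":0,"wz":0}]'
python3 - <<'E'
from h import *
p,R,s=tool();print(p.round(1),s["force"].round(1),s["wrist_torque"].round(2),s["joints"].round(3))
t=shot("top","top15.png")["pixels"][:,:,::-1]
cv2.imwrite("pics/d15.png",cv2.resize(t[140:220,400:490],None,fx=7,fy=7,interpolation=cv2.INTER_CUBIC)[:600])
E
```

```text
time_s: 21.45
eef_pos: [560.9, -149.3, 8.7]
ee_rot: [-0.46, 0.66, -0.254, 0.537]
force: [-10.8, 26.3, 12.0]
grip_width: 0.133
[ 560.9 -149.3    8.7] [-10.8  26.3  12. ] [ 2.61  1.13 -0.51] [-0.292  0.651  1.74  -0.772  0.583 -0.013]
```

View pics/d15.png

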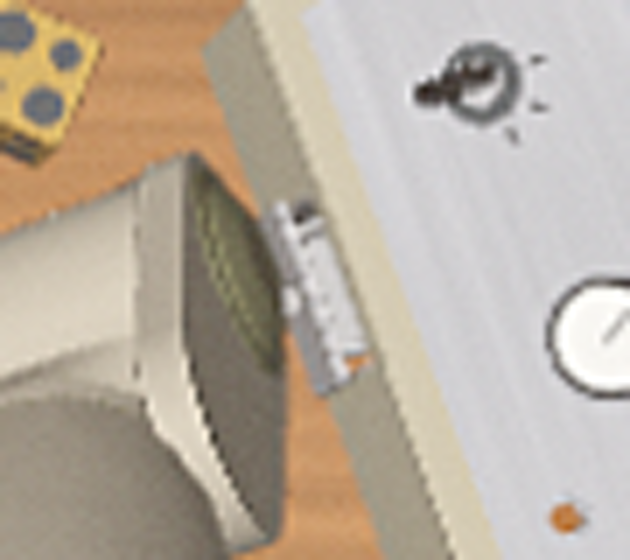

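Run:
```python
from h import *
np.set_printoptions(precision=1,suppress=True)
t=shot("top")
D=lambda x,y:(400+x/7-.43,140+y/7-.43)
w=lambda x,y,z:onz(t,D(x,y),z)[:2]
a=np.radians(-70.8);ex=np.array([np.cos(a),np.sin(a)]);ey=np.array([-ex[1],ex[0]]);M=np.array([567,-172.5])
for n,q in dict(foot=w(205,48,0),lip=w(250,5,95),lip2=w(500,560,95),foot2=w(386,560,0),pTopFrontL=w(268,205,44),pTopFrontR=w(318,392,44),pBackL=w(289,203,44),pBackR=w(345,380,44)).items(): print(n,q,(q-M)@ex,(q-M)@ey)
```

```text
foot [ 679.7 -135.6] 2.222232548467879 118.54413185129557
lip [ 674.8 -131.9] -2.920545790742125 115.12525699678918
lip2 [ 451.2 -229.4] 15.67212619905957 -128.1187139812958
foot2 [ 459.4 -210.5] 0.49337203772857663 -114.1350002541798
pTopFrontL [ 602.7 -150.7] -8.86639955859577 40.84767823906006
pTopFrontR [ 524.5 -170.4] -15.943507025292966 -39.45061758917297
pBackL [ 603.7 -159.6] -0.12182839211909524 38.909509329887435
pBackR [ 529.7 -181.9] -3.406693068276038 -38.28252056108059
```

```bash
python3 -m handwheel '[{"grip":20,"tx":0,"ty":0,"tz":0,"wx":0,"wy":0,"wz":0},{"grip":45,"tx":0,"ty":0,"tz":0,"wx":0,"wy":0,"wz":0},{"grip":45,"tx":0,"ty":-5,"tz":0,"wx":0,"wy":0,"wz":0},{"grip":45,"tx":0,"ty":-20,"tz":0,"wx":0,"wy":0,"wz":0},{"grip":45,"tx":0,"ty":-35,"tz":0,"wx":0,"wy":0,"wz":0},{"grip":45,"tx":0,"ty":-35,"tz":0,"wx":0,"wy":0,"wz":0},{"grip":45,"tx":-25,"ty":-25,"tz":0,"wx":0,"wy":0,"wz":0},{"grip":45,"tx":-30,"ty":-20,"tz":0,"wx":0,"wy":0,"wz":0},{"grip":45,"tx":0,"ty":0,"tz":0,"wx":0,"wy":0,"wz":0}]'
python3 - <<'E'
from h import *
p,R,s=tool();print(p.round(1),s["force"].round(1),s["wrist_torque"].round(2),s["joints"].round(3))
t=shot("top","top16.png")["pixels"][:,:,::-1]
cv2.imwrite("pics/d16.png",cv2.resize(t[140:220,400:490],None,fx=7,fy=7,interpolation=cv2.INTER_CUBIC)[:600])
E
```

```text
time_s: 22.3
eef_pos: [522.5, -39.8, 107.1]
ee_rot: [-0.46, 0.66, -0.251, 0.537]
force: [0.4, -1.0, 0.4]
grip_width: 0.525
[522.5 -39.8 107.1] [ 0.4 -1.   0.4] [ 0.23  0.11 -0.  ] [-0.086  0.42   1.797 -0.643  0.81  -0.005]
```

View pics/d16.png

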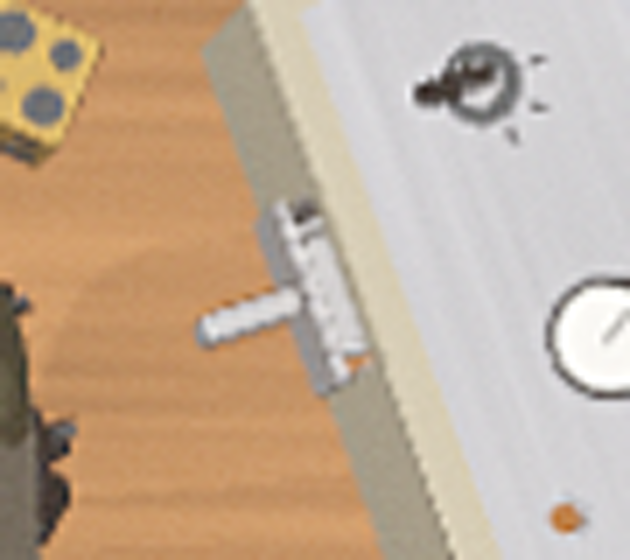

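Run:
```python
from h import *
np.set_printoptions(precision=1,suppress=True)
t=shot("top","top17.png")
D=lambda x,y:(400+x/7-.43,140+y/7-.43)
w=lambda x,y,z:onz(t,D(x,y),z)[:2]
a=np.radians(-70.8);ex=np.array([np.cos(a),np.sin(a)]);ey=np.array([-ex[1],ex[0]]);M=np.array([566.4,-171])
for n,q,e in [("low corner",w(416,94,169),(21.4,50)),("up corner",w(495,68,187),(42.8,50)),("ring",w(483,82,148),(57,50))]: print(n,q,(q-M)@ex,(q-M)@ey,"exp",e)
# predicted pixels
def P(x,y,z): X=M+x*ex+y*ey; return [X[0],X[1],z]
pts=proj(t,[P(21.4,50,169),P(42.8,50,187),P(59.75,50,145.1),P(59.75,50,145.1)])
print(((pts-np.array([400,140])+.43)*7))
im=t["pixels"][:,:,::-1]
cv2.imwrite("pics/d17.png",cv2.resize(im[135:175,445:495],None,fx=14,fy=14,interpolation=cv2.INTER_CUBIC))
s=shot("side","side17.png")
```

```text
low corner [ 622.4 -177.2] 24.28143077983412 50.894772128215 exp (21.4, 50)
up corner [ 629.1 -202.6] 50.47220949574165 48.834919184998355 exp (42.8, 50)
ring [ 632.8 -210.3] 58.9351410027045 49.77443656307283 exp (57, 50)
[[409.9  98.4]
 [475.4  71.2]
 [482.4  82.5]
 [482.4  82.5]]
```

View pics/d17.png

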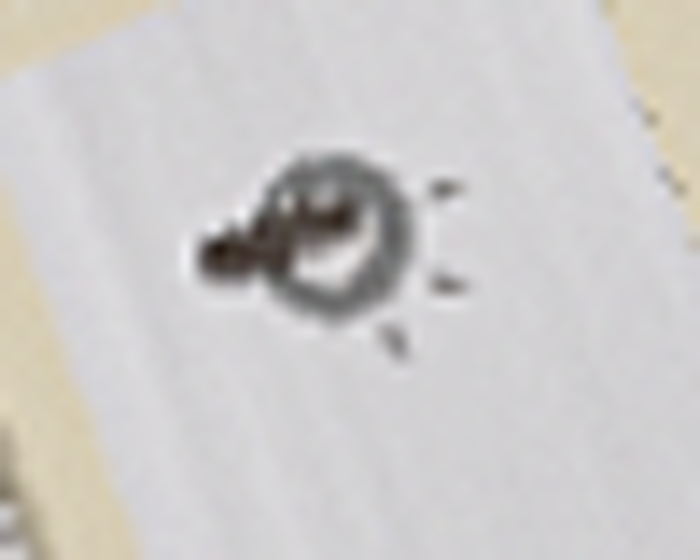

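View pics/side17.png

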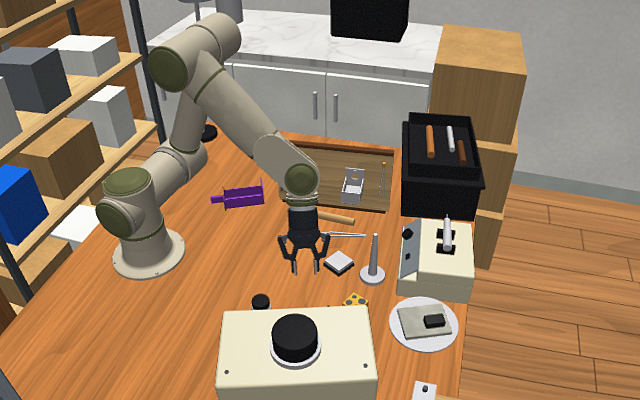

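```bash
cat >> h.py <<'E'
a=np.radians(-70.8);EX=np.array([np.cos(a),np.sin(a),0]);EY=np.array([-EX[1],EX[0],0])
t40=np.radians(40);Yk=EX*np.sin(t40)-np.array([0,0,np.cos(t40)]);Rk=np.stack([np.cross(Yk,EY),Yk,EY],1)
Kg=np.array([626.8,-192.4,168.9])
def todo(back,Rd=None):
    p,R,s=tool();Rd=Rk if Rd is None else Rd
    print("tcp",p.round(1),"grip",round(s["grip_width"]*85.4,1),"F",s["force"].round(1),"T",s["wrist_torque"].round(2),"j",s["joints"].round(3))
    print("rotvec",Ro.from_matrix(R.T@Rd).as_rotvec().round(3),"shift now-axes",(R.T@(Kg+17*Yk-back*Yk-p)).round(1),"new-axes",(Rd.T@(Kg+17*Yk-back*Yk-p)).round(1))
E
python3 -c "
from h import *
todo(70)"
```

```text
tcp [523.8 -44.  105.9] grip 44.8 F [-0.  -0.8 -0.2] T [ 0.22  0.07 -0.02] j [-0.094  0.425  1.795 -0.644  0.808 -0.008]
rotvec [-0.003  0.005 -0.199] shift now-axes [172.8 -23.7  47.6] new-axes [173.8  10.7  48.5]
```

```bash
python3 -m handwheel '[{"grip":45,"tx":0,"ty":0,"tz":0,"wx":0,"wy":0,"wz":-0.1},{"grip":45,"tx":0,"ty":0,"tz":0,"wx":0,"wy":0.005,"wz":-0.1},{"grip":45,"tx":29,"ty":1.8,"tz":8,"wx":0,"wy":0,"wz":0},{"grip":45,"tx":29,"ty":1.8,"tz":8,"wx":0,"wy":0,"wz":0},{"grip":45,"tx":29,"ty":1.8,"tz":8,"wx":0,"wy":0,"wz":0},{"grip":45,"tx":29,"ty":1.8,"tz":8,"wx":0,"wy":0,"wz":0},{"grip":40,"tx":29,"ty":1.8,"tz":8,"wx":0,"wy":0,"wz":0},{"grip":40,"tx":29,"ty":1.8,"tz":8,"wx":0,"wy":0,"wz":0},{"grip":40,"tx":0,"ty":0,"tz":0,"wx":0,"wy":0,"wz":0},{"grip":40,"tx":0,"ty":0,"tz":0,"wx":0,"wy":0,"wz":0}]'
python3 - <<'E'
from h import *
todo(70)
t=shot("top","top18.png")["pixels"][:,:,::-1];s=shot("side","side18.png")["pixels"][:,:,::-1]
a=cv2.resize(t[100:220,400:530],None,fx=3,fy=3,interpolation=cv2.INTER_CUBIC)[:,:400];b=cv2.resize(s[200:320,230:360],None,fx=3,fy=3,interpolation=cv2.INTER_CUBIC)
o=np.zeros((480,800,3),np.uint8);o[:a.shape[0],:a.shape[1]]=a;o[:b.shape[0],400:400+b.shape[1]]=b
cv2.imwrite("pics/c18.png",o)
E
```

```text
time_s: 23.28
eef_pos: [614.9, -162.4, 209.4]
ee_rot: [-0.401, 0.681, -0.188, 0.583]
force: [0.0, -0.1, -0.3]
grip_width: 0.471
tcp [ 614.9 -162.4  209.4] grip 40.2 F [ 0.  -0.1 -0.3] T [ 0.32  0.15 -0.06] j [-0.222  0.464  1.502 -0.759  0.915 -0.156]
rotvec [-0.001 -0.003  0.001] shift now-axes [-1.3 -1.2  1.4] new-axes [-1.3 -1.2  1.4]
```

View pics/c18.png

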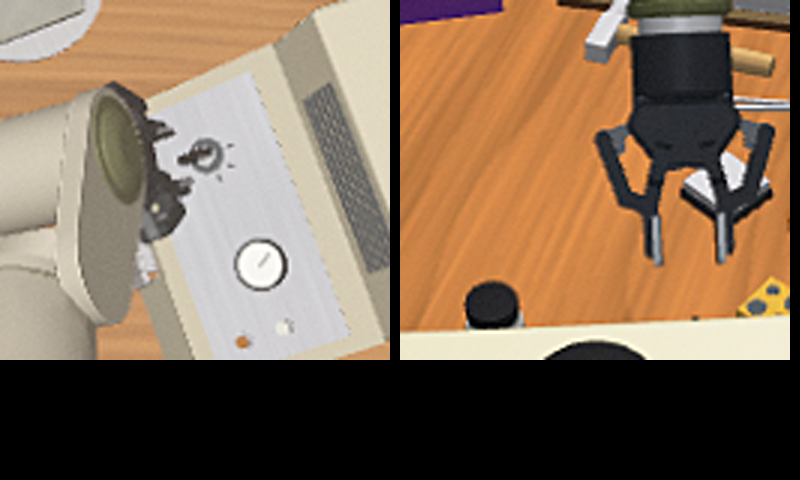

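```bash
python3 -m handwheel '[{"grip":40,"tx":-1.3,"ty":20,"tz":1.4,"wx":0,"wy":0,"wz":0},{"grip":40,"tx":0,"ty":20,"tz":0,"wx":0,"wy":0,"wz":0},{"grip":40,"tx":0,"ty":17,"tz":0,"wx":0,"wy":0,"wz":0},{"grip":35,"tx":0,"ty":9,"tz":0,"wx":0,"wy":0,"wz":0},{"grip":30,"tx":0,"ty":3,"tz":0,"wx":0,"wy":0,"wz":0},{"grip":30,"tx":0,"ty":0,"tz":0,"wx":0,"wy":0,"wz":0}]'
python3 - <<'E'
from h import *
todo(0)
t=shot("top","top19.png")["pixels"][:,:,::-1]
cv2.imwrite("pics/d19.png",cv2.resize(t[120:190,420:510],None,fx=7,fy=7,interpolation=cv2.INTER_CUBIC))
E
```

```text
time_s: 23.88
eef_pos: [630.3, -200.6, 154.9]
ee_rot: [-0.402, 0.682, -0.187, 0.582]
force: [-0.3, -0.7, 1.0]
grip_width: 0.352
tcp [ 630.3 -200.6  154.9] grip 30.1 F [-0.3 -0.7  1. ] T [ 0.32  0.12 -0.02] j [-0.282  0.562  1.501 -0.809  0.808 -0.121]
rotvec [-0.002  0.001 -0.   ] shift now-axes [ 2.2  0.6 -0.6] new-axes [ 2.2  0.6 -0.6]
```

View pics/d19.png

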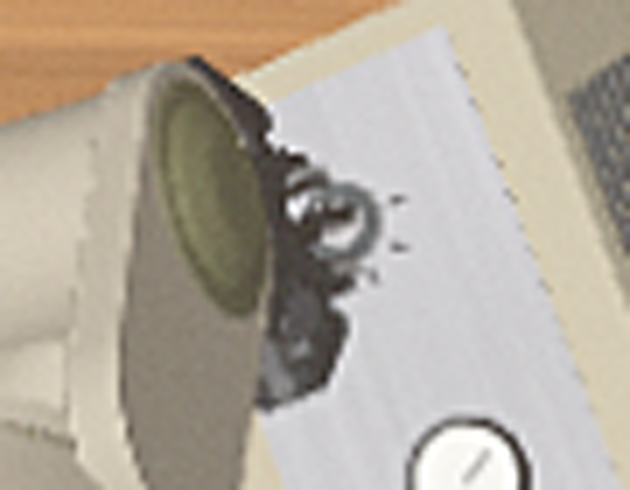

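```bash
python3 -m handwheel '[{"grip":25,"tx":2.2,"ty":0,"tz":-0.6,"wx":0,"wy":0,"wz":0},{"grip":15,"tx":0,"ty":0,"tz":0,"wx":0,"wy":0,"wz":0},{"grip":4,"tx":0,"ty":0,"tz":0,"wx":0,"wy":0,"wz":0},{"grip":4,"tx":0,"ty":0,"tz":0,"wx":0,"wy":0,"wz":0},{"grip":4,"tx":0,"ty":0,"tz":0,"wx":0,"wy":0,"wz":0},{"grip":4,"tx":0,"ty":0,"tz":0,"wx":0,"wy":0,"wz":0}]' 60; python3 -c "
from h import *
todo(0)"
```

```text
time_s: 24.43
eef_pos: [631.2, -202.2, 158.2]
ee_rot: [-0.402, 0.681, -0.186, 0.583]
force: [0.7, 5.1, 6.6]
grip_width: 0.092
tcp [ 631.2 -202.2  158.2] grip 7.8 F [0.7 5.1 6.6] T [ 0.3  -0.05  0.15] j [-0.284  0.559  1.497 -0.807  0.808 -0.127]
rotvec [-0.005 -0.     0.002] shift now-axes [-1.3  1.9 -1. ] new-axes [-1.3  2.  -0.9]
```

```bash
python3 -m handwheel '[{"grip":4,"tx":0,"ty":-1,"tz":0,"wx":0,"wy":0.08,"wz":0},{"grip":4,"tx":0,"ty":0,"tz":0,"wx":0,"wy":0.11,"wz":0},{"grip":4,"tx":0,"ty":0,"tz":0,"wx":0,"wy":0.11,"wz":0},{"grip":4,"tx":0,"ty":0,"tz":0,"wx":0,"wy":0.11,"wz":0},{"grip":4,"tx":0,"ty":0,"tz":0,"wx":0,"wy":0.11,"wz":0},{"grip":4,"tx":0,"ty":0,"tz":0,"wx":0,"wy":0.11,"wz":0},{"grip":4,"tx":0,"ty":0,"tz":0,"wx":0,"wy":0.11,"wz":0},{"grip":4,"tx":0,"ty":0,"tz":0,"wx":0,"wy":0,"wz":0}]'
python3 - <<'E'
from h import *
todo(0)
s=sense();print("axis torque",s["wrist_torque"]@Yk)
t=shot("top","top20.png")["pixels"][:,:,::-1]
cv2.imwrite("pics/d20.png",cv2.resize(t[120:190,420:510],None,fx=7,fy=7,interpolation=cv2.INTER_CUBIC))
E
```

```text
time_s: 25.1
eef_pos: [630.7, -202.1, 158.1]
ee_rot: [-0.307, 0.423, -0.32, 0.79]
force: [2.5, -0.1, 1.0]
grip_width: 0.091
tcp [ 630.7 -202.1  158.1] grip 7.8 F [ 2.5 -0.1  1. ] T [ 0.21 -0.31  0.18] j [-0.284  0.558  1.498 -0.806  0.809  0.616]
rotvec [-0.004 -0.744 -0.   ] shift now-axes [-0.5  2.1 -1.1] new-axes [-1.1  2.1 -0.5]
axis torque 0.0956875734075806
```

View pics/d20.png

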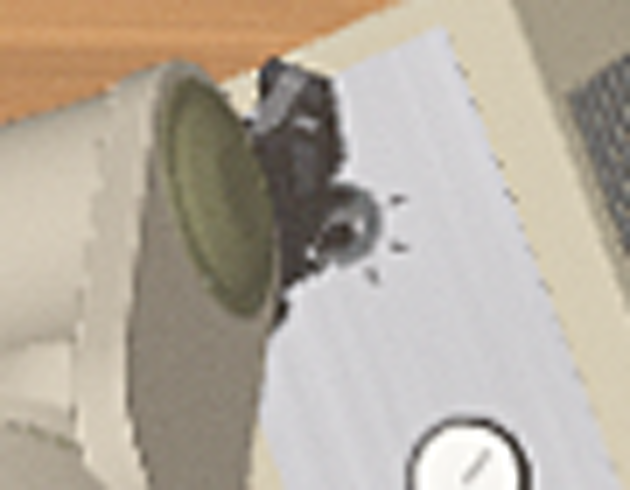

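```bash
python3 -m handwheel '[{"grip":4,"tx":0,"ty":0,"tz":0,"wx":0,"wy":0.115,"wz":0},{"grip":4,"tx":0,"ty":0,"tz":0,"wx":0,"wy":0.115,"wz":0},{"grip":4,"tx":0,"ty":0,"tz":0,"wx":0,"wy":0.115,"wz":0},{"grip":4,"tx":0,"ty":0,"tz":0,"wx":0,"wy":0.115,"wz":0},{"grip":4,"tx":0,"ty":0,"tz":0,"wx":0,"wy":0.115,"wz":0},{"grip":4,"tx":0,"ty":0,"tz":0,"wx":0,"wy":0.11,"wz":0},{"grip":4,"tx":0,"ty":0,"tz":0,"wx":0,"wy":0,"wz":0},{"grip":4,"tx":0,"ty":0,"tz":0,"wx":0,"wy":0,"wz":0}]'
python3 - <<'E'
from h import *
todo(0)
s=sense();print("axis torque",s["wrist_torque"]@Yk)
t=shot("top","top21.png")["pixels"][:,:,::-1]
cv2.imwrite("pics/d21.png",cv2.resize(t[120:190,420:510],None,fx=7,fy=7,interpolation=cv2.INTER_CUBIC))
E
```

```text
time_s: 25.82
eef_pos: [630.4, -201.9, 157.9]
ee_rot: [-0.184, 0.137, -0.404, 0.886]
force: [1.6, 2.2, 0.8]
grip_width: 0.09
tcp [ 630.4 -201.9  157.9] grip 7.7 F [1.6 2.2 0.8] T [0.2  0.1  0.53] j [-0.284  0.559  1.498 -0.806  0.81   1.291]
rotvec [-3.000e-03 -1.419e+00 -1.000e-03] shift now-axes [ 0.2  2.  -0.7] new-axes [-0.7  2.  -0.3]
axis torque -0.4229742052324705
```

View pics/d21.png

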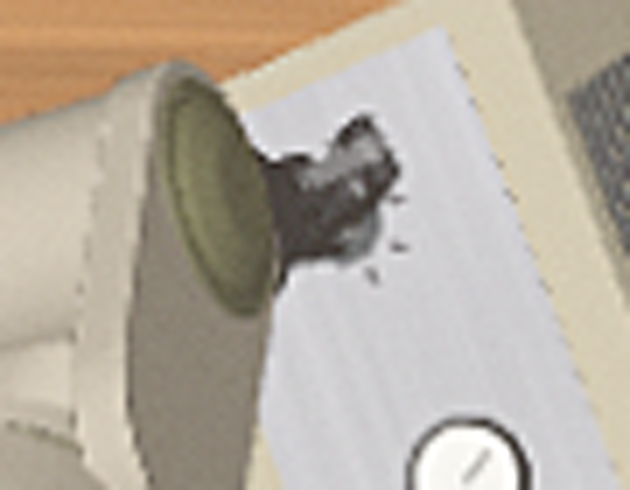

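```bash
python3 -m handwheel '[{"grip":4,"tx":0,"ty":0,"tz":0,"wx":0,"wy":0.03,"wz":0},{"grip":4,"tx":0,"ty":0,"tz":0,"wx":0,"wy":0,"wz":0},{"grip":4,"tx":0,"ty":0,"tz":0,"wx":0,"wy":0,"wz":0},{"grip":4,"tx":0,"ty":0,"tz":0,"wx":0,"wy":0,"wz":0},{"grip":4,"tx":0,"ty":0,"tz":0,"wx":0,"wy":0,"wz":0}]'
python3 - <<'E'
from h import *
todo(0)
s=sense();print("axis torque",s["wrist_torque"]@Yk)
E
python3 -m handwheel '[{"grip":60,"tx":0,"ty":0,"tz":0,"wx":0,"wy":0,"wz":0},{"grip":60,"tx":0,"ty":0,"tz":0,"wx":0,"wy":0,"wz":0},{"grip":60,"tx":0,"ty":0,"tz":0,"wx":0,"wy":0,"wz":0},{"grip":60,"tx":0,"ty":0,"tz":0,"wx":0,"wy":0,"wz":0},{"grip":60,"tx":0,"ty":0,"tz":0,"wx":0,"wy":0,"wz":0},{"grip":60,"tx":0,"ty":-10,"tz":0,"wx":0,"wy":0,"wz":0},{"grip":60,"tx":0,"ty":-30,"tz":0,"wx":0,"wy":0,"wz":0},{"grip":60,"tx":0,"ty":-35,"tz":0,"wx":0,"wy":0,"wz":0},{"grip":60,"tx":0,"ty":-35,"tz":0,"wx":0,"wy":0,"wz":0},{"grip":60,"tx":0,"ty":-30,"tz":0,"wx":0,"wy":0,"wz":0}]'
```

```text
time_s: 26.28
eef_pos: [630.4, -201.9, 157.9]
ee_rot: [-0.177, 0.122, -0.407, 0.888]
force: [2.6, 3.2, 1.8]
grip_width: 0.089
tcp [ 630.4 -201.9  157.9] grip 7.6 F [2.6 3.2 1.8] T [0.22 0.43 0.98] j [-0.284  0.559  1.498 -0.806  0.81   1.325]
rotvec [-3.000e-03 -1.453e+00 -1.000e-03] shift now-axes [ 0.2  2.  -0.7] new-axes [-0.7  2.  -0.3]
axis torque -0.9625575164842464
time_s: 27.12
eef_pos: [599.8, -115.5, 267.4]
ee_rot: [-0.177, 0.121, -0.407, 0.888]
force: [1.1, 0.6, 1.6]
grip_width: 0.703
```

```bash
python3 -m handwheel '[{"grip":60,"tx":0,"ty":-35,"tz":0,"wx":0,"wy":0,"wz":0},{"grip":60,"tx":0,"ty":-35,"tz":0,"wx":0,"wy":0,"wz":0},{"grip":60,"tx":0,"ty":-35,"tz":0,"wx":0,"wy":0,"wz":0},{"grip":60,"tx":0,"ty":-20,"tz":0,"wx":0,"wy":0,"wz":0},{"grip":60,"tx":0,"ty":0,"tz":0,"wx":0,"wy":0,"wz":0},{"grip":60,"tx":0,"ty":0,"tz":0,"wx":0,"wy":0,"wz":0}]'
python3 - <<'E'
from h import *
todo(0)
t=shot("top","top22.png")["pixels"][:,:,::-1];shot("side","side22.png")
a=cv2.resize(t[130:235,405:500],None,fx=5.6,fy=5.6,interpolation=cv2.INTER_CUBIC)
cv2.imwrite("pics/d22.png",a)
E
```

```text
time_s: 27.62
eef_pos: [573.5, -40.5, 361.4]
ee_rot: [-0.177, 0.121, -0.407, 0.888]
force: [0.3, 0.1, -0.6]
grip_width: 0.7
tcp [573.5 -40.5 361.4] grip 59.8 F [ 0.3  0.1 -0.6] T [0.27 0.09 0.04] j [-0.004  0.286  1.352 -0.68   1.298  1.234]
rotvec [-0.004 -1.455 -0.003] shift now-axes [  0.8 268.   -0.8] new-axes [ -0.4 268.    0.4]
```

View pics/d22.png

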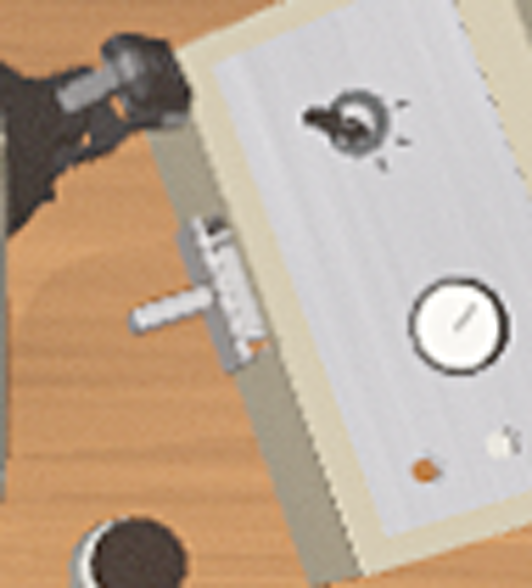

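View pics/top22.png

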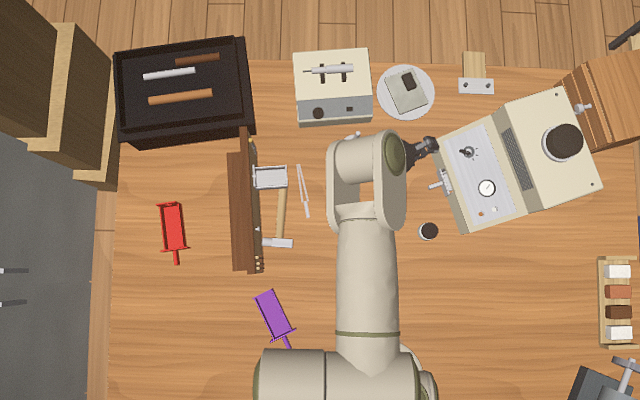

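Run:
```python
from h import *
t=shot("top")
u=EX*np.cos(t40)+np.array([0,0,np.sin(t40)])
M=np.array([566.4,-171,0]);C=M+59.75*EX+50*EY+np.array([0,0,145.1])-43*Yk
Cl=C+25*Yk
im=t["pixels"][:,:,::-1].copy()
for th in (0,.75,1.4):
    d=u*np.cos(th)-EY*np.sin(th)
    q=proj(t,[C-14*d,C+14*d,Cl-14*d,Cl+14*d]);print(th,((q-[405,130]+.43)*5.6).round(0).tolist())
cv2.imwrite("pics/d23.png",cv2.resize(im[135:175,445:495],None,fx=14,fy=14,interpolation=cv2.INTER_CUBIC))
```

```text
0 [[300.0, 135.0], [352.0, 113.0], [319.0, 133.0], [371.0, 112.0]]
0.75 [[300.0, 113.0], [352.0, 135.0], [319.0, 112.0], [371.0, 133.0]]
1.4 [[312.0, 99.0], [341.0, 149.0], [330.0, 98.0], [359.0, 148.0]]
```

View pics/d23.png

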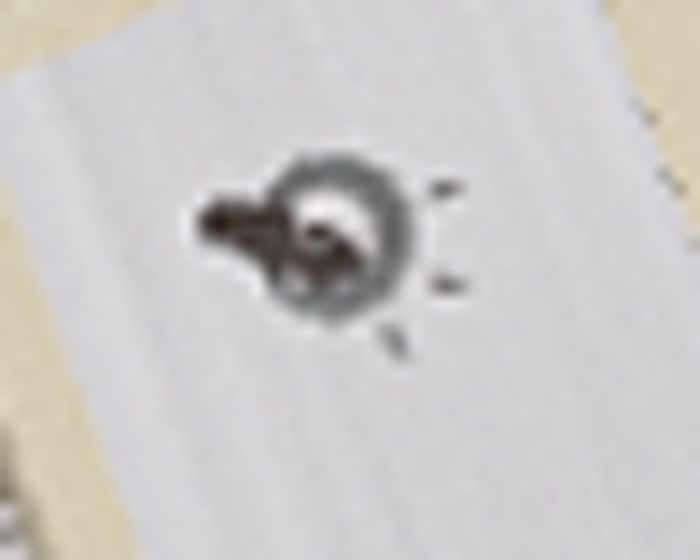

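```bash
python3 -c "
from rig import ctrl
print(ctrl.finish_job())"
```

```text
the job is handed in; nothing more can be done
None
```

The dust tray is home in the extractor bay and the extractor has been started. I handed the job in at about 28 s, with the gripper open and touching nothing.

- **Tray:** I lifted it off its screw, set it down in front of the bay and let go. I then took it by its pull and slid it in until it stopped at about 26 N. On the way I let go of the pull once and gripped it again at a shallower tilt, to stay clear of a joint limit.
- **Key:** I turned it 1.45 rad. The rising torque (about 1 Nm) showed it was on its stop. I held it there about half a second and let go.

**Last checks:**
- **Front plate:** it lines up with the foot of the machine's face in the top picture. My separate position estimates left it anywhere from flush to about 4 mm short, which is within my error in locating the mouth. I judged it home from the picture and the firm stop.
- **Key at run:** the bow lies where the run position (0.75 rad) predicts.
- **Other objects:** the rest of the bench and board looks unmoved in the last top picture. The arm hid the bench block, dapping block and mandrel there; they were last seen in place in earlier pictures.

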